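Drive taper collet holders home in the mill's tool dock and fit its interlocked guard

TASK

Put every collet holder from the plywood rack into the dock socket of its own colour and tap each one with the brass drift, not with the hand, until its flange lies down on the dock. When all of them are home, push the yellow guard's tongue straight and fully into the slot of the interlock switch on the dock, with the guard standing on the bench. Leave the drift standing on its mat, and leave the other things on the bench where they are.

Things in the scene. Friction and masses are not known exactly. Their poses are not given: they have to be found in the camera images.
- dock: Tool dock, fixed: grey block 90 (own x) x 230 (own y) x 65 mm high, three taper sockets in a row along own y on top. Origin: centre of the underside, z up. Own -x is its front, facing the robot, with the interlock switch: yellow housing, own x -75 to -45 mm, 50 wide, 55 high.
- slot (a point): Centre of the mouth of the flat slot in the front face of the interlock switch: dock frame (-75, 0, 30) mm, same axes as the dock. Slot 19 mm wide (own y), 7.6 high, 30 deep, running level towards own +x.
- socket_red (a point): Centre of the mouth of the socket with red plates beside it, on the dock's top (65 mm above the bench, dock own y = 70 mm), axes as the dock. Vertical tapered hole 29 mm wide at the mouth, 21 at 50 mm depth. A holder set in it bites with its flange 6 to 8 mm above the dock; 15 to 20 N down on its nose drives it on, and it stays, until the flange lies on the dock.
- socket_blue (a point): Centre of the mouth of the socket with blue plates beside it, on the dock's top (65 mm above the bench, dock own y = 0 mm), axes as the dock. Vertical tapered hole 29 mm wide at the mouth, 21 at 50 mm depth. A holder set in it bites with its flange 6 to 8 mm above the dock; 15 to 20 N down on its nose drives it on, and it stays, until the flange lies on the dock.
- socket_yellow (a point): Centre of the mouth of the socket with yellow plates beside it, on the dock's top (65 mm above the bench, dock own y = -70 mm), axes as the dock. Vertical tapered hole 29 mm wide at the mouth, 21 at 50 mm depth. A holder set in it bites with its flange 6 to 8 mm above the dock; 15 to 20 N down on its nose drives it on, and it stays, until the flange lies on the dock.
- holder_red: Loose collet holder with a red flange, 0.3 kg (may be absent: None), upright in a rack hole at first. Origin: centre of the flange's underside, z up. Below it a tapered shank 50 mm long, 26 to 15 mm wide; above it the flange, 46 mm across, 8 thick, then a round steel nose to grip and to strike, 32 mm across, 36 tall (top 44 mm above the origin). Home: origin at the socket mouth.
- holder_blue: Loose collet holder with a blue flange, 0.3 kg (may be absent: None), upright in a rack hole at first. Origin: centre of the flange's underside, z up. Below it a tapered shank 50 mm long, 26 to 15 mm wide; above it the flange, 46 mm across, 8 thick, then a round steel nose to grip and to strike, 32 mm across, 36 tall (top 44 mm above the origin). Home: origin at the socket mouth.
- holder_yellow: Loose collet holder with a yellow flange, 0.3 kg (may be absent: None), upright in a rack hole at first. Origin: centre of the flange's underside, z up. Below it a tapered shank 50 mm long, 26 to 15 mm wide; above it the flange, 46 mm across, 8 thick, then a round steel nose to grip and to strike, 32 mm across, 36 tall (top 44 mm above the origin). Home: origin at the socket mouth.
- rack: Plywood storage rack, fixed: 215 (own x) x 80 (own y) x 60 mm high, three plain 31 mm holes in its top at own x -65, 0 and 65 mm, each big enough for a shank. Origin: centre of the underside, z up.
- drift: Brass drift (hand knocker), loose, 0.5 kg, standing upright: striking head 60 mm across and 26 high at the bottom, flat striking face underneath; above a short cone a round neck 24 mm across from 32 to 80 mm height, the part to grip. Origin: centre of the striking face, z up.
- mat: Green and black mat, fixed, 130 x 130 x 3 mm, the drift's place. Origin: centre of the underside; sides along its own x and y.
- guard: Loose lift-off guard, 0.4 kg: yellow foot 50 (own x) x 130 (own y) x 12 mm, clear panel in a yellow frame up to 105 mm, on top in the middle a black grip block 18 (x) x 34 (y) mm up to 150 mm. Steel tongue at own x 25 to 49 mm, pointing to own +x. Origin: centre of the underside. Fully in: foot edge against the switch housing, origin at dock frame (-100, 0, 0) mm, axes alike.
- guard_grip (a point): Centre of the guard's grip block to pinch across its own x: 128 mm above the guard's origin, axes as the guard.
- tongue_tip (a point): Middle of the tongue's end: guard frame (49, 0, 30) mm. The level tongue is 16 mm wide (own y), 4 thick, 24 long; with the guard standing on the bench it is at the height of the slot.
- spray: Bystander: blue spray can, 52 mm across, 150 tall. Origin: centre of the underside.
- jar: Bystander: small amber jar, 40 mm across, 55 tall. Origin: centre of the underside.
- wrench: Bystander: steel open spanner lying on the bench. Origin: on its axis within its length.
- driver: Bystander: screwdriver with a red handle lying on the bench. Origin: on its axis within its length.
- carton: Bystander: small cardboard carton 70 x 100 x 50 mm. Origin: centre of the underside.
- pulley: Bystander: aluminium pulley lying flat, 60 mm across, 24 tall. Origin: centre of the underside.
- oil: Bystander: white plastic oil bottle, 64 mm across, 170 tall. Origin: centre of the underside.
There are look-alikes about, which are no part of the job. What is shaped like the holder_yellow but pink or turquoise is not meant.

How it is judged:
By the outcome, as a careful person would: the job done as asked, in the order asked, and still so for the second after the job is handed in, with the robot touching nothing.
Of holder_red, holder_blue, holder_yellow only 2 to 3 are there at a start; the rules pass over those that are not, and their reading is None.
At some moment in a run one of guard, drift may be knocked a few centimetres aside while the robot is not near it.
It also fails if it takes over 210 s, if anything falls off the work surface, if the arm or the gripper's body presses on something with over 40 N, if the wrist force passes 120 N, or if a joint passes its speed limit or range.

ROBOT

A 7-joint arm with a two-finger parallel gripper is mounted at the origin on the work surface. World frame = base frame: x ahead of the robot, y to its left, z up, the work surface at z = 0. Lengths are in m, angles in rad, forces in N, time in s.
With the tool pointing down it reaches from about 0.4 to 0.85 m from the base axis. Payload 10.4 kg.
Tool frame: the origin (TCP) lies between the finger pads; the fingertips stand 8 mm ahead of it and the grasp point (between the pads) lies 11 mm behind it (bot.tip_extent is the x of the fingertips in the tool frame, in m); x points along the fingers, y is the direction in which the jaws open and shut, and the axes are right-handed (so a half turn about x gives the same grasp; the last joint's range is limited). The gripper opens to 85 mm and grips with 20 to 120 N. Pads are 22 mm wide; open, the fingers measure 114 mm over their backs; the gripper's body (76 mm by 85 mm) begins 54 mm behind the grasp point. The pads swing forward as they close: fully open they stand 13 mm farther back than shut.
Start: joints at [-1.308, 0.332, -0.065, 1.46, 0.022, 1.35, -0.088], TCP at [0.176, 0.6, 0.239] pointing down, gripper open.
Joint ranges: [-2.6, 2.6], [-0.5, 2.12], [-1.47, 1.34], [0.16, 2.42], [-1.27, 4.41], [0.06, 2.06], [-2.6, 2.6]. Speed limits (rad/s): [2.22, 2.22, 2.79, 2.79, 3.14, 3.14, 3.14].

INTERFACE

Orientations are given as a unit quaternion [x, y, z, w].
In Python, from station import bot gives the robot as it stands. The module is installed in compiled form; this text tells all that it offers.
- The arm moves only by the tool step_arm, never from a script. Its argument "plan" is a list of rows, each a list of 3 entries, a list of its own where there are three numbers: the closure, from 0 (fully open) to 1 (shut), then the shift along the tool's x, y, z in cm, then the turn, a rotation vector about the tool's x, y, z in rad. A call has 1 to 20 rows; each row shifts and turns the commanded pose from where the row before left it, along the tool's axes as they then stand; what a row does not reach is not made up. A row lasts 1/12 s, in which the tool goes at most 41.7 mm and 7.16 degrees, less where a joint would pass 70% of its speed; a pose out of reach is approached as far as the arm can. A call is refused whole if a number of a shift passes 4.17 or a number of a turn 0.125, either way. A call with a gripper value outside its range is refused whole. The fingers move at their own pace and stop on an object; "force" is the grip in N (left out, the last holds). Time passes only in rows, so rows that do not move let the fingers close. It gives the time, the measured TCP pose, the force and the opening at its end, in the units of the state.
- bot.read_state(): the state, without advancing time (a new reading comes with each control period).
- bot.camera(name): name is "scene" or "top" or "wrist"; returns a dict with "color" (420x560x3 uint8, red, green, blue), "z_map" (420x560 float32, m along the optical axis (not along the pixel's ray), 0 where there is no reading), "fx", "fy", "cx", "cy" (pixels), "k1" (the pictures are not rectified: a ray, as slopes to the right and down, at radius r is drawn at 1 + k1 r^2 times it, then the intrinsics apply), "extrinsics" (4x4, takes a point from camera to world coordinates). Camera axes: x right, y down, z forward; pixel columns grow to the right and rows downward; lengths in m; the calibration is good to about 2 mm. A picture is of the moment at which its call begins.
- bot.close_job(): hands the job in, once; it reports no verdict.
The state is a dict: "clock": time; "qpos": joint angles; "joint_vel": joint speeds; "joint_torque": joint torques, N m; "tool_pos": TCP position; "eef_rot": TCP orientation; "force": force on the tool from outside, world axes, zero at the start; "ft_torque": the same for the moment, N m; "gripper_width": finger opening in m.
Only numpy, scipy, OpenCV 4.12 (cv2) and the standard library are available. Lean on these libraries where they do the work, as an engineer would, in place of code of your own. Each camera call takes 0.05 s, during which the arm holds its last target.

## Working session

There is one attempt and no reset: what is moved stays moved. The work goes in short steps, Python scripts to look and compute and a tool call to move; the robot and the scene stay as the last step left them, time stands still between calls to the robot, and variables do not carry over. Pictures are saved under pics/ and viewed, and the job is handed in when it is done.

Besides the shell and the picture viewer there is one more tool, called after "Request:" by a JSON object that holds its "fn" and its "kwargs", one argument or row to a line. step_arm: Moves the arm, as the interface text tells. Its arguments: {"type":"object","properties":{"plan":{"type":"array"},"force":{"type":"number"}},"required":["plan"]}

```bash
ls; mkdir -p pics
cat > h.py <<'E'
import numpy as np, cv2
from station import bot
from scipy.spatial.transform import Rotation as R
def snap(n,fn=None):
    c=bot.camera(n)
    if fn: cv2.imwrite(f'pics/{fn}.png',c['color'][:,:,::-1])
    return c
def undist(c,uv):
    uv=np.atleast_2d(np.asarray(uv,float))
    K=np.array([[c['fx'],0,c['cx']],[0,c['fy'],c['cy']],[0,0,1]])
    return cv2.undistortPoints(uv.reshape(-1,1,2),K,np.array([c['k1'],0,0,0,0.])).reshape(-1,2)
def onplane(c,uv,z):
    s=undist(c,uv); d=np.c_[s,np.ones(len(s))]@c['extrinsics'][:3,:3].T; o=c['extrinsics'][:3,3]
    return o+d*((z-o[2])/d[:,2])[:,None]
def cloud(c):
    h,w=c['z_map'].shape
    v,u=np.mgrid[:h,:w]; s=undist(c,np.c_[u.ravel(),v.ravel()])
    z=c['z_map'].ravel()
    P=np.c_[s*z[:,None],z]@c['extrinsics'][:3,:3].T+c['extrinsics'][:3,3]
    P[z==0]=np.nan
    return P.reshape(h,w,3)
def proj(c,P):
    P=np.atleast_2d(P); E=np.linalg.inv(c['extrinsics']); q=P@E[:3,:3].T+E[:3,3]
    s=q[:,:2]/q[:,2:]; r2=(s**2).sum(1,keepdims=True); s=s*(1+c['k1']*r2)
    return s*[c['fx'],c['fy']]+[c['cx'],c['cy']]
def st():
    s=bot.read_state(); print('t',round(s['clock'],2),'pos',np.round(s['tool_pos'],4),'F',np.round(s['force'],1),'w',round(s['gripper_width'],4)); 
    M=R.from_quat(s['eef_rot']).as_matrix(); print('axes x,y,z cols',np.round(M,3).tolist()); return s,M
E
python3 - <<'E'
from h import *
s,M=st(); print(s['qpos'])
for n in ['scene','top','wrist']:
    c=snap(n,n+'0'); print(n,c['fx'],c['k1'],np.round(c['extrinsics'],3).tolist())
E
```

```text
pics
t 0.0 pos [0.1761 0.5993 0.2385] F [ 0.7  0.2 -0.2] w 0.0854
axes x,y,z cols [[-0.0, 0.282, 0.959], [-0.001, 0.959, -0.282], [-1.0, -0.001, 0.0]]
[-1.30760166  0.33289167 -0.06467607  1.46095715  0.0215788   1.3498805
 -0.0884938 ]
scene 405.5883474631348 -0.027419037268903296 [[0.678, 0.416, -0.606, 1.139], [0.735, -0.39, 0.555, -0.493], [-0.005, -0.821, -0.57, 0.646], [0.0, 0.0, 0.0, 1.0]]
top 545.9940409726722 0.005669745153217118 [[-0.02, -0.991, 0.135, 0.396], [-1.0, 0.02, -0.0, 0.041], [-0.003, -0.135, -0.991, 1.673], [0.0, 0.0, 0.0, 1.0]]
wrist 317.5694489658671 -0.0758604151468096 [[0.281, 0.919, 0.277, 0.107], [0.96, -0.269, -0.083, 0.622], [-0.002, 0.29, -0.957, 0.373], [0.0, 0.0, 0.0, 1.0]]
```

View pics/scene0.png

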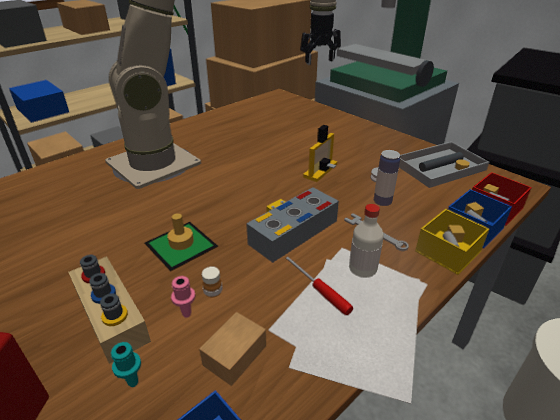

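View pics/top0.png

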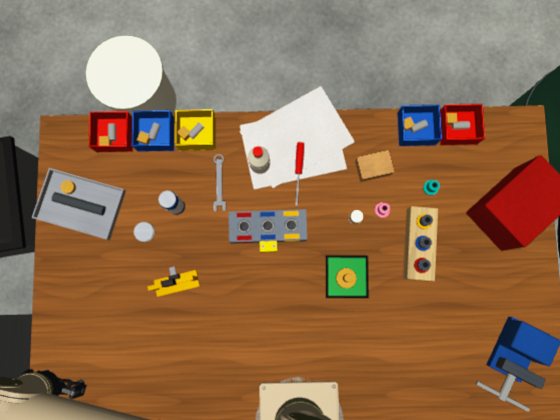

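View pics/wrist0.png

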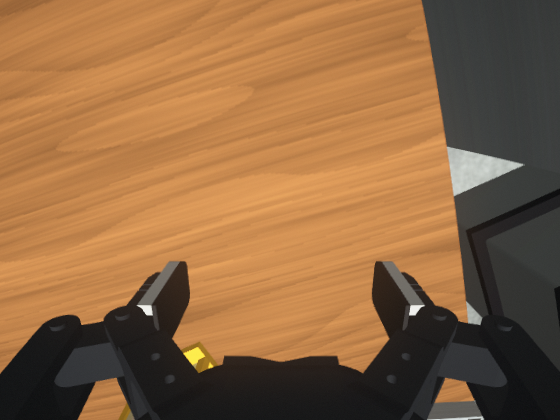

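```bash
cat > m.py <<'E'
from h import *
c=bot.camera('top'); P=cloud(c)
np.set_printoptions(suppress=True,precision=4)
print('table z',np.nanmedian(P[320:350,200:300,2]),np.nanstd(P[320:350,200:300,2]))
hsv=cv2.cvtColor(c['color'],cv2.COLOR_RGB2HSV)
def blobs(name,lo,hi,roi,minA=15):
    x0,y0,x1,y1=roi
    m=cv2.inRange(hsv,lo,hi); k=np.zeros_like(m);k[y0:y1,x0:x1]=m[y0:y1,x0:x1]
    n,l,s,ce=cv2.connectedComponentsWithStats(k)
    for i in range(1,n):
        if s[i,4]>=minA:
            q=P[l==i]; print(name,np.round(ce[i],1),'A',s[i,4],'med',np.nanmedian(q,0),'zmax',np.nanmax(q[:,2]))
blobs('dock red',(0,120,80),(8,255,255),(225,205,310,250))
blobs('dock red2',(172,120,80),(180,255,255),(225,205,310,250))
blobs('dock blue',(105,100,50),(130,255,255),(225,205,310,250))
blobs('dock yel',(20,120,80),(35,255,255),(225,205,310,255))
blobs('rack red',(0,150,60),(8,255,255),(400,200,440,285))
blobs('rack blue',(105,100,40),(130,255,255),(400,200,440,285))
blobs('rack yel',(20,170,80),(35,255,255),(400,200,440,285))
blobs('mat',(50,100,50),(75,255,255),(315,245,380,305))
blobs('drift',(12,130,60),(30,255,255),(330,260,365,295))
blobs('guard',(20,150,80),(35,255,255),(140,260,205,300))
# heights map regions
for nm,(x0,y0,x1,y1),zr in [('dock',(220,200,315,250),(.055,.075)),('rack',(395,195,445,290),(.052,.068)),('mat',(315,245,380,310),(-.01,.01)),('guardtop',(140,255,210,300),(.13,.16)),('neck',(330,260,365,295),(.07,.09)),('noses',(395,195,445,290),(.095,.11))]:
    m=np.zeros(P.shape[:2],bool); m[y0:y1,x0:x1]=True
    z=P[...,2]; m&=(z>zr[0])&(z<zr[1])
    n,l,s,ce=cv2.connectedComponentsWithStats(m.astype(np.uint8))
    for i in range(1,n):
        if s[i,4]<8: continue
        q=P[l==i]; r=cv2.minAreaRect(q[:,:2].astype(np.float32)); print(nm,s[i,4],'ctr',q.mean(0),'rect',np.round(r[0],4),np.round(r[1],4),round(r[2],1))
E
python3 m.py
```

```text
table z 0.0011111253170015267 0.0038905167711961726
dock red [243.6 214.5] A 55 med [0.6085 0.1484 0.0662] zmax 0.07469849287145847
dock red [243.3 237.4] A 54 med [0.5418 0.1519 0.0679] zmax 0.07811747765775934
dock blue [266.6 213.9] A 70 med [0.6092 0.0828 0.0678] zmax 0.07753453992704018
dock blue [267.8 236.6] A 69 med [0.5414 0.0782 0.0673] zmax 0.07372996796382214
dock yel [290.9 213. ] A 74 med [0.6111 0.0086 0.0665] zmax 0.07646528678351094
dock yel [291.5 236. ] A 76 med [0.5423 0.0088 0.0666] zmax 0.07562628673701632
dock yel [268. 246.] A 196 med [0.515  0.0789 0.055 ] zmax 0.06760355366040094
rack red [418.3 265.3] A 68 med [ 0.4473 -0.3587  0.069 ] zmax 0.10370284700889676
rack blue [419.9 243.2] A 66 med [ 0.5113 -0.3654  0.0697] zmax 0.10234864159568713
rack yel [421.3 222.2] A 76 med [ 0.5709 -0.3731  0.069 ] zmax 0.10204943172051828
mat [347.  275.6] A 1173 med [ 0.4282 -0.1605  0.0045] zmax 0.038688077782251806
drift [345.7 277.7] A 316 med [ 0.4169 -0.1484  0.0338] zmax 0.09310194317424236
guard [175.9 283.6] A 660 med [0.4082 0.3468 0.0151] zmax 0.15230207555295605
dock 2255 ctr [0.5742 0.0785 0.0658] rect [0.564  0.0784] [0.1175 0.2308] 0.4
rack 1428 ctr [ 0.5144 -0.3754  0.0611] rect [ 0.5158 -0.3776] [0.0837 0.2152] 84.1
mat 3742 ctr [ 0.4202 -0.1583  0.0021] rect [ 0.4207 -0.1595] [0.1978 0.1946] 88.5
guardtop 93 ctr [0.4142 0.3559 0.1488] rect [0.4142 0.3571] [0.018  0.0334] 12.0
neck 53 ctr [ 0.4187 -0.1522  0.0835] rect [ 0.4187 -0.153 ] [0.0218 0.0231] 24.7
noses 98 ctr [ 0.58   -0.3833  0.1041] rect [ 0.5805 -0.3836] [0.0306 0.0292] 84.8
noses 95 ctr [ 0.515  -0.3768  0.1038] rect [ 0.5155 -0.3766] [0.0306 0.0295] 44.1
noses 95 ctr [ 0.4512 -0.3693  0.1044] rect [ 0.4512 -0.3688] [0.0304 0.0291] 82.2
```

Run:
```python
import cv2
t=cv2.imread('pics/top0.png');s=cv2.imread('pics/scene0.png')
a=cv2.resize(t[195:300,140:215],None,fx=4,fy=4); b=cv2.resize(t[195:300,315:450],None,fx=4,fy=4)
cv2.imwrite('pics/c1.png',cv2.hconcat([a[:420],b[:420]])[:, :800])
cv2.imwrite('pics/c2.png',cv2.resize(s[120:400,50:350],(750,600)))
```

```text
(no output)
```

View pics/c2.png

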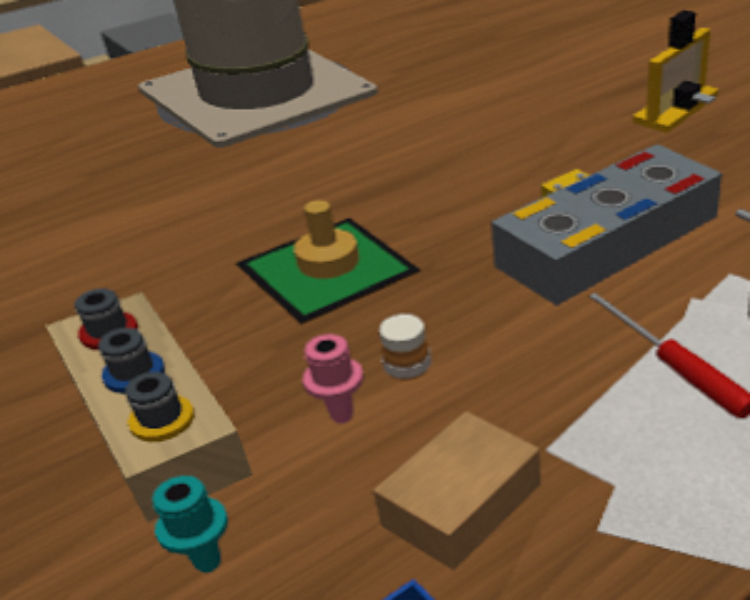

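All three holders are in the rack: red at top-view (422,265), blue at (423,243) and yellow at (425,221). The pink (383,210) and turquoise (432,187) look-alikes stand outside the rack, so they are not meant. The nose tops measure 0.104 m, as they must.

Request:
{"fn": "step_arm", "kwargs": {
  "plan": [
    [0,[0,-2,2.5],[0,0,0]],
    [0,[0,-2,2.5],[0,0,0]],
    [0,[0,-2,2.5],[0,0,0]],
    [0,[0,-2,2.5],[0,0,0]],
    [0,[0,-2,2.5],[0,0,0]],
    [0,[0,-2,2.5],[0,0,0]],
    [0,[0,-2,2.5],[0,0,0]],
    [0,[0,-2,2.5],[0,0,0]],
    [0,[0,-2,2.5],[0,0,0]],
    [0,[0,-2,2.5],[0,0,0]],
    [0,[0,-2,2.5],[0,0,0]],
    [0,[0,-2,2.5],[0,0,0]],
    [0,[0,-2,2.5],[0,0,0]],
    [0,[0,-2,2.5],[0,0,0]],
    [0,[0,-2,2.5],[0,0,0]],
    [0,[0,0,0],[0.12,0,0]],
    [0,[0,0,0],[0.12,0,0]],
    [0,[0,0,0],[0.12,0,0]],
    [0,[0,0,0],[0.12,0,0]],
    [0,[0,0,0],[0.12,0,0]]
  ],
  "force": 60
}}

```text
clock: 1.87
tool_pos: [0.4513, 0.206, 0.2392]
eef_rot: [0.305, 0.638, -0.305, 0.638]
force: [0.4, -0.0, -0.3]
gripper_width: 0.0856
```

```bash
cat >> h.py <<'E'
def go(x,y,z,th,s=None):
    """print remaining move: rotate first about tool x (rad), then shifts in tool y,z (cm) after the rotation; x down"""
    s=s or bot.read_state(); M=R.from_quat(s['eef_rot']).as_matrix()
    cur=np.arctan2(M[1,1],M[0,1]); d=(np.deg2rad(th)-cur+np.pi)%(2*np.pi)-np.pi
    t=np.deg2rad(th); Y=np.array([np.cos(t),np.sin(t)]); Z=np.array([Y[1],-Y[0]])
    e=np.array([x,y])-s['tool_pos'][:2]
    print('theta',round(np.rad2deg(cur),2),'turn about x: ',round(-d,3),' or ',round(-d-np.sign(-d)*2*np.pi,3),' then shift cm x %.2f y %.2f z %.2f'%((s['tool_pos'][2]-z)*100,e@Y*100,e@Z*100),'q',np.round(s['qpos'],2))
    print('tilt',np.round(M[:,0],4))
E
python3 - <<'E'
from h import *
st(); go(.45,-.2,.24,-96.3)
E
```

```text
t 1.87 pos [0.4513 0.206  0.2392] F [ 0.4 -0.  -0.3] w 0.0856
axes x,y,z cols [[-0.0, 0.778, 0.628], [0.0, 0.628, -0.778], [-1.0, -0.0, -0.0]]
theta 38.89 turn about x:  2.36  or  -3.924  then shift cm x -0.08 y 40.37 z -4.32 q [-0.81  0.04  0.3   1.81 -0.01  1.3   0.17]
tilt [-3.e-04  0.e+00 -1.e+00]
```

Request:
{"fn": "step_arm", "kwargs": {
  "plan": [
    [0,[0,0,0],[0.113,0,0]],
    [0,[0,0,0],[0.113,0,0]],
    [0,[0,0,0],[0.113,0,0]],
    [0,[0,0,0],[0.113,0,0]],
    [0,[0,0,0],[0.113,0,0]],
    [0,[0,0,0],[0.113,0,0]],
    [0,[0,2.2,2.9],[0,0,0]],
    [0,[0,2.2,2.9],[0,0,0]],
    [0,[0,2.2,2.9],[0,0,0]],
    [0,[0,2.2,2.9],[0,0,0]],
    [0,[0,2.2,2.9],[0,0,0]],
    [0,[0,0,0],[0,0,0]],
    [0,[0,0,0],[0,0,0]]
  ]
}}

```text
clock: 2.95
tool_pos: [0.563, 0.0595, 0.2389]
eef_rot: [0.499, 0.501, -0.5, 0.501]
force: [-0.0, -0.2, 0.4]
gripper_width: 0.0856
```

Run:
```python
from h import *
st(); c=snap('wrist','w1'); P=cloud(c)
np.save('w1.npy',P)
go(.515,-.37,.18,-96.3)
```

```text
t 2.95 pos [0.563  0.0595 0.2389] F [-0.  -0.2  0.4] w 0.0856
axes x,y,z cols [[-0.0, 1.0, 0.003], [-0.001, 0.003, -1.0], [-1.0, -0.0, 0.001]]
theta 0.33 turn about x:  1.686  or  -4.597  then shift cm x 5.89 y 43.41 z -0.02 q [-0.6   0.21  0.48  1.65 -0.1   1.31 -0.1 ]
tilt [-7.e-04 -2.e-04 -1.e+00]
```

View pics/w1.png

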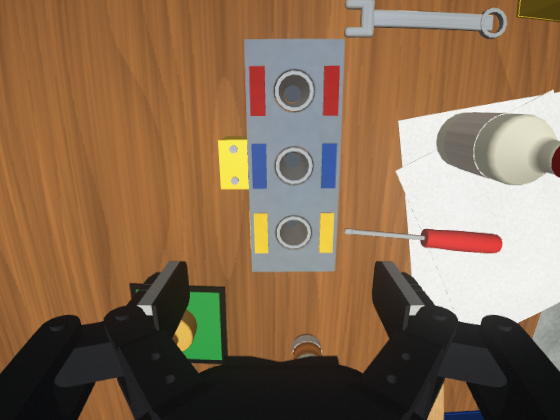

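Wrist view: the dock is in the middle. The red socket is at (294,91), blue (294,165), yellow (294,232), and the switch top at (234,164).

```bash
cat > d.py <<'E'
from h import *
import pickle,sys
c=bot.camera('wrist'); np.set_printoptions(suppress=True,precision=4)
hsv=cv2.cvtColor(c['color'],cv2.COLOR_RGB2HSV)
hit={}
for nm,lo,hi,n in [('red',(0,120,60),(8,255,255),2),('blue',(108,120,60),(125,255,255),2),('yel',(22,150,100),(32,255,255),3)]:
    m=cv2.inRange(hsv,lo,hi); m[:, :215]=0; m[:,350:]=0; m[270:]=0
    k,l,s,ce=cv2.connectedComponentsWithStats(m)
    idx=[i for i in range(1,k) if s[i,4]>80]
    for i in idx:
        z=.055 if (nm=='yel' and s[i,4]>600) else .066
        q=onplane(c,ce[i],z)[0]; print(nm,np.round(ce[i],1),s[i,4],q)
        hit.setdefault(nm,[]).append((s[i,4],q))
S=[]
for nm in ['red','blue','yel']:
    p=sorted(hit[nm],key=lambda a:a[0])[:2]
    S.append((p[0][1]+p[1][1])/2); print('socket',nm,S[-1], 'plate sep',np.linalg.norm(p[0][1]-p[1][1]))
S=np.array(S); v=S[0]-S[2]; print('len',np.linalg.norm(v)); yaw=np.arctan2(-v[0],v[1]); print('dock yaw deg',np.rad2deg(yaw),'center',S.mean(0))
# dock outline on top
for (a,b) in [((248,42),(343,42))]: print(onplane(c,[a,b],.065))
E
python3 d.py
```

```text
red [258.   92.9] 733 [0.5424 0.1527 0.066 ]
red [331.7  92.7] 727 [0.6103 0.1535 0.066 ]
blue [259.6 167.4] 598 [0.5431 0.0833 0.066 ]
blue [329.1 167.5] 609 [0.611  0.0838 0.066 ]
yel [234.  164.4] 1331 [0.5165 0.0844 0.055 ]
yel [326.4 233.9] 505 [0.6117 0.0141 0.066 ]
yel [261.1 234.8] 502 [0.5437 0.0127 0.066 ]
socket red [0.5763 0.1531 0.066 ] plate sep 0.0679474228582261
socket blue [0.5771 0.0835 0.066 ] plate sep 0.06782633620353927
socket yel [0.5777 0.0134 0.066 ] plate sep 0.06797805620046912
len 0.13973880218407644
dock yaw deg 0.575684859354462 center [0.577  0.0834 0.066 ]
[[0.5337 0.1967 0.065 ]
 [0.6187 0.1976 0.065 ]]
```

```bash
cat > d2.py <<'E'
from h import *
np.set_printoptions(suppress=True,precision=4)
for cam,(x0,y0,x1,y1) in [('top',(225,200,312,255)),('scene',(240,180,345,265))]:
    c=bot.camera(cam)
    hsv=cv2.cvtColor(c['color'],cv2.COLOR_RGB2HSV)
    for nm,lo,hi in [('red',(0,120,60),(8,255,255)),('blue',(105,100,50),(130,255,255)),('yel',(18,120,80),(35,255,255))]:
        m=cv2.inRange(hsv,lo,hi); k=np.zeros_like(m);k[y0:y1,x0:x1]=m[y0:y1,x0:x1]
        n,l,s,ce=cv2.connectedComponentsWithStats(k)
        for i in range(1,n):
            if s[i,4]>25: print(cam,nm,np.round(ce[i],1),s[i,4],onplane(c,ce[i],.066)[0])
c=bot.camera('wrist'); cv2.imwrite('pics/w2.png',cv2.resize(c['color'][30:280,210:360,::-1],None,fx=2.4,fy=2.4))
g=cv2.cvtColor(c['color'],cv2.COLOR_RGB2GRAY)
for (u,v) in [(294,91),(294,165),(294,232)]:
    m=(g[v-25:v+25,u-25:u+25]>0).astype(np.uint8)
    e=cv2.Canny(g[v-25:v+25,u-25:u+25],60,150); ct,_=cv2.findContours(e,cv2.RETR_EXTERNAL,cv2.CHAIN_APPROX_NONE)
    for q in ct:
        if len(q)>40:
            el=cv2.fitEllipse(q); ctr=np.array(el[0])+[u-25,v-25]; print('ring',ctr,np.round(el[1],1),onplane(c,ctr,.065)[0])
st()
E
python3 d2.py
```

```text
top red [241.5 214.6] 38 [0.6093 0.1557 0.066 ]
top red [243.2 237.5] 50 [0.541  0.1513 0.066 ]
scene red [303.6 194.5] 48 [0.5418 0.1491 0.066 ]
scene red [323.3 205.4] 54 [0.6095 0.1497 0.066 ]
scene blue [284.3 205.2] 59 [0.5423 0.0797 0.066 ]
scene blue [304. 217.] 63 [0.6102 0.0801 0.066 ]
scene yel [269.6 209.5] 173 [0.5311 0.0406 0.066 ]
scene yel [283.  229.6] 76 [0.6111 0.0102 0.066 ]
ring [295.6414  94.3083] [39.7 41. ] [0.5764 0.1538 0.065 ]
ring [295.3625 169.2579] [36.1 38.3] [0.5776 0.0835 0.065 ]
ring [294.062  235.4642] [31.4 37.2] [0.5779 0.0137 0.065 ]
t 3.2 pos [0.562  0.0632 0.2393] F [ 0.5 -0.   0.4] w 0.0855
axes x,y,z cols [[-0.0, 1.0, 0.009], [0.001, 0.009, -1.0], [-1.0, -0.0, -0.001]]
```

View pics/w2.png

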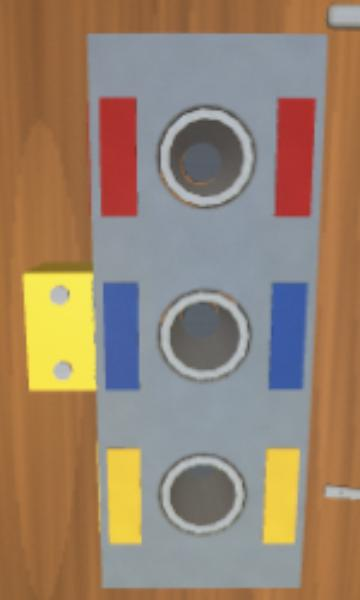

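```bash
python3 d.py; python3 d2.py | grep -E "ring|t |scene"
```

```text
red [258.9  95.1] 731 [0.5425 0.1526 0.066 ]
red [332.4  94.8] 717 [0.6104 0.1538 0.066 ]
blue [259.9 169.4] 603 [0.543  0.0831 0.066 ]
blue [329.3 169.4] 608 [0.611  0.0838 0.066 ]
yel [234.5 166.6] 1315 [0.5165 0.0838 0.055 ]
yel [261.1 235.7] 497 [0.5436 0.0134 0.066 ]
yel [326.4 235.9] 503 [0.6117 0.0138 0.066 ]
socket red [0.5764 0.1532 0.066 ] plate sep 0.06792792698954021
socket blue [0.577  0.0835 0.066 ] plate sep 0.06804697392811235
socket yel [0.5777 0.0136 0.066 ] plate sep 0.06807881994854396
len 0.1396123427929505
dock yaw deg 0.5034751987348647 center [0.577  0.0834 0.066 ]
[[0.5329 0.1986 0.065 ]
 [0.618  0.1998 0.065 ]]
scene red [303.5 194.6] 45 [0.5419 0.1487 0.066 ]
scene red [323.3 205.4] 54 [0.6095 0.1497 0.066 ]
scene blue [284.3 205.2] 59 [0.5423 0.0797 0.066 ]
scene blue [304. 217.] 63 [0.6102 0.0801 0.066 ]
scene yel [269.6 209.5] 171 [0.5311 0.0407 0.066 ]
scene yel [283.  229.6] 76 [0.6111 0.0102 0.066 ]
ring [295.7126  94.2301] [39.3 40.9] [0.5768 0.1532 0.065 ]
ring [294.9283 168.35  ] [36.4 39.4] [0.5775 0.0837 0.065 ]
ring [293.0612 235.5628] [32.2 36.2] [0.5772 0.0128 0.065 ]
t 3.4 pos [0.5622 0.0625 0.2394] F [ 0.1 -0.9 -1. ] w 0.0854
```

Request:
{"fn": "step_arm", "kwargs": {
  "plan": [
    [0,[0,-0.85,3.3],[0,0,0]],
    [0,[0,-0.85,3.3],[0,0,0]],
    [0,[0,-0.85,3.3],[0,0,0]],
    [0,[0,-0.85,3.3],[0,0,0]],
    [0,[0,-0.85,3.3],[0,0,0]],
    [0,[0,-0.85,3.3],[0,0,0]],
    [0,[0,-0.85,3.3],[0,0,0]],
    [0,[0,-0.85,3.3],[0,0,0]],
    [0,[0,-0.85,3.3],[0,0,0]],
    [0,[0,-0.85,3.3],[0,0,0]],
    [0,[0,-0.85,3.3],[0,0,0]],
    [0,[0,-0.85,3.3],[0,0,0]],
    [0,[0,-0.85,3.3],[0,0,0]],
    [0,[0,0,0],[0.12,0,0]],
    [0,[0,0,0],[0.12,0,0]],
    [0,[0,0,0],[0.12,0,0]],
    [0,[0,0,0],[0.12,0,0]],
    [0,[0,0,0],[0.12,0,0]],
    [0,[0,0,0],[0.12,0,0]],
    [0,[0,0,0],[0.12,0,0]]
  ]
}}

```text
clock: 5.07
tool_pos: [0.4551, -0.3676, 0.2393]
eef_rot: [0.66, 0.253, -0.66, 0.253]
force: [0.8, -0.6, -0.7]
gripper_width: 0.0855
```

Request:
{"fn": "step_arm", "kwargs": {
  "plan": [
    [0,[0,0,0],[0.12,0,0]],
    [0,[0,0,0],[0.12,0,0]],
    [0,[0,0,0],[0.12,0,0]],
    [0,[0,0,0],[0.12,0,0]],
    [0,[0,0,0],[0.12,0,0]],
    [0,[0,0,0],[0.12,0,0]],
    [0,[0,0,0],[0.12,0,0]],
    [0,[0,0,0],[0,0,0]],
    [0,[0,0,0],[0,0,0]],
    [0,[0,0,0],[0,0,0]],
    [0,[0,0,0],[0,0,0]]
  ]
}}

```text
clock: 5.98
tool_pos: [0.4549, -0.3678, 0.2393]
eef_rot: [0.706, -0.035, -0.706, -0.035]
force: [0.2, 0.5, 0.1]
gripper_width: 0.0854
```

Run:
```python
from h import *
st(); c=snap('wrist','w3'); go(.4512,-.369,.15,-96.3)
for n,p in [('red',(.4512,-.369,.104)),('blue',(.515,-.3768,.104)),('yel',(.58,-.3834,.104))]: print(n,proj(c,p))
```

```text
t 5.98 pos [ 0.4549 -0.3678  0.2393] F [0.2 0.5 0.1] w 0.0854
axes x,y,z cols [[0.0, -0.099, -0.995], [0.0, -0.995, 0.099], [-1.0, -0.0, -0.0]]
theta -95.73 turn about x:  0.01  or  -6.273  then shift cm x 8.93 y 0.16 z 0.36 q [-0.25  0.39  1.09  1.62 -0.36  1.35 -0.78]
tilt [ 3.e-04  3.e-04 -1.e+00]
red [[283.41081455 203.48280865]]
blue [[285.40874891 129.16146221]]
yel [[285.94203879  44.58359478]]
```

View pics/w3.png

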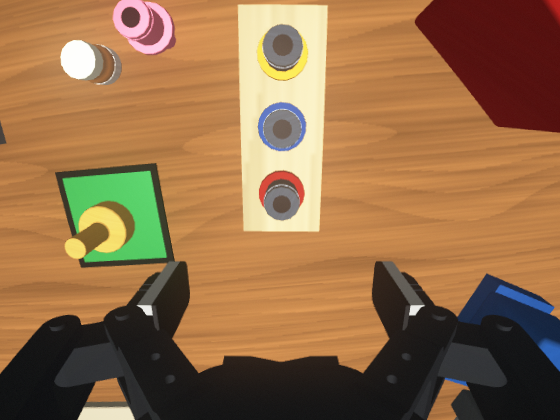

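Request:
{"fn": "step_arm", "kwargs": {
  "plan": [
    [0,[0,0.1,0.35],[0.01,0,0]],
    [0,[2.5,0,0],[0,0,0]],
    [0,[2.5,0,0],[0,0,0]],
    [0,[2.5,0,0],[0,0,0]],
    [0,[2.5,0,0],[0,0,0]],
    [0,[2,0,0],[0,0,0]],
    [0,[2,0,0],[0,0,0]],
    [0,[1,0,0],[0,0,0]],
    [0,[0.7,0,0],[0,0,0]],
    [0,[0,0,0],[0,0,0]],
    [0,[0,0,0],[0,0,0]],
    [0,[0,0,0],[0,0,0]]
  ]
}}

```text
clock: 7.03
tool_pos: [0.4518, -0.369, 0.0834]
eef_rot: [0.707, -0.04, -0.705, -0.039]
force: [-0.1, -0.9, 1.1]
gripper_width: 0.0856
```

Request:
{"fn": "step_arm", "kwargs": {
  "plan": [
    [1,[0,0,0],[0,0,0]],
    [1,[0,0,0],[0,0,0]],
    [1,[0,0,0],[0,0,0]],
    [1,[0,0,0],[0,0,0]],
    [1,[0,0,0],[0,0,0]],
    [1,[0,0,0],[0,0,0]],
    [1,[0,0,0],[0,0,0]],
    [1,[0,0,0],[0,0,0]],
    [1,[0,0,0],[0,0,0]],
    [1,[0,0,0],[0,0,0]]
  ],
  "force": 50
}}

```text
clock: 7.87
tool_pos: [0.4515, -0.3684, 0.0827]
eef_rot: [0.706, -0.039, -0.706, -0.04]
force: [-1.0, 3.0, 4.3]
gripper_width: 0.031
```

Run:
```python
from h import *
st(); c=snap('wrist','w4');  go(.5768,.1515,.2,0.5)
```

```text
t 7.87 pos [ 0.4515 -0.3684  0.0827] F [-1.   3.   4.3] w 0.031
axes x,y,z cols [[0.0, -0.112, -0.994], [0.001, -0.994, 0.112], [-1.0, -0.001, -0.0]]
theta -96.42 turn about x:  -1.692  or  4.592  then shift cm x -11.73 y 12.98 z -51.88 q [-0.14  0.55  0.96  1.79 -0.51  1.08 -0.68]
tilt [ 4.e-04  5.e-04 -1.e+00]
```

View pics/w4.png

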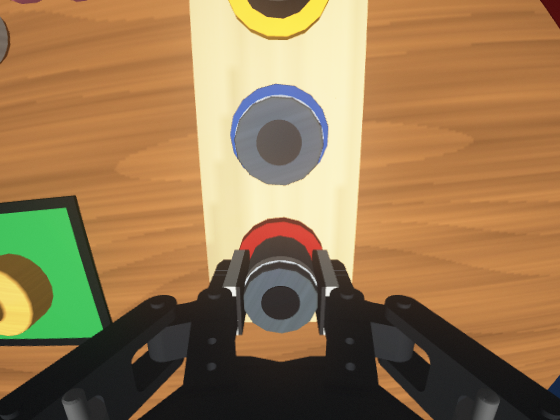

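Request:
{"fn": "step_arm", "kwargs": {
  "plan": [
    [1,[-1,0,0],[0,0,0]],
    [1,[-2,0,0],[0,0,0]],
    [1,[-2.5,0,0],[0,0,0]],
    [1,[-2.5,0,0],[0,0,0]],
    [1,[-2.5,0,0],[0,0,0]],
    [1,[-2.5,0,0],[-0.12,0,0]],
    [1,[-1,0,0],[-0.12,0,0]],
    [1,[0,0,0],[-0.12,0,0]],
    [1,[0,0,0],[-0.12,0,0]],
    [1,[0,0,0],[-0.12,0,0]],
    [1,[0,0,0],[-0.12,0,0]],
    [1,[0,0,0],[-0.12,0,0]],
    [1,[0,0,0],[-0.12,0,0]],
    [1,[0,0,0],[-0.12,0,0]],
    [1,[0,0,0],[-0.12,0,0]],
    [1,[0,0,0],[-0.12,0,0]],
    [1,[0,0,0],[-0.12,0,0]],
    [1,[0,0,0],[-0.12,0,0]],
    [1,[0,0,0],[-0.13,0,0]]
  ]
}}

```text
out of range; nothing moved
```

Run:
```python
from h import *
st(); go(.5768,.1515,.2,0.5)
```

```text
t 7.92 pos [ 0.4515 -0.3684  0.0827] F [-1.6  1.8  4.9] w 0.0311
axes x,y,z cols [[0.0, -0.112, -0.994], [0.001, -0.994, 0.112], [-1.0, -0.001, -0.0]]
theta -96.42 turn about x:  -1.692  or  4.592  then shift cm x -11.73 y 12.98 z -51.88 q [-0.14  0.55  0.96  1.79 -0.51  1.08 -0.68]
tilt [ 4.e-04  5.e-04 -1.e+00]
```

Request:
{"fn": "step_arm", "kwargs": {
  "plan": [
    [1,[-1,0,0],[0,0,0]],
    [1,[-2,0,0],[0,0,0]],
    [1,[-2.5,0,0],[0,0,0]],
    [1,[-2.5,0,0],[0,0,0]],
    [1,[-2.5,0,0],[0,0,0]],
    [1,[-2.5,0,0],[-0.12,0,0]],
    [1,[-1,0,0],[-0.12,0,0]],
    [1,[0,0,0],[-0.12,0,0]],
    [1,[0,0,0],[-0.12,0,0]],
    [1,[0,0,0],[-0.12,0,0]],
    [1,[0,0,0],[-0.12,0,0]],
    [1,[0,0,0],[-0.12,0,0]],
    [1,[0,0,0],[-0.12,0,0]],
    [1,[0,0,0],[-0.12,0,0]],
    [1,[0,0,0],[-0.12,0,0]],
    [1,[0,0,0],[-0.12,0,0]],
    [1,[0,0,0],[-0.12,0,0]],
    [1,[0,0,0],[-0.12,0,0]],
    [1,[0,0,0],[-0.12,0,0]]
  ]
}}

```text
clock: 9.5
tool_pos: [0.4508, -0.3685, 0.2224]
eef_rot: [0.499, 0.501, -0.5, 0.5]
force: [0.3, -0.3, -3.4]
gripper_width: 0.0303
```

Request:
{"fn": "step_arm", "kwargs": {
  "plan": [
    [1,[0,0.8,-3.2],[0,0,0]],
    [1,[0,0.8,-3.2],[0,0,0]],
    [1,[0,0.8,-3.2],[0,0,0]],
    [1,[0,0.8,-3.2],[0,0,0]],
    [1,[0,0.8,-3.2],[0,0,0]],
    [1,[0,0.8,-3.2],[0,0,0]],
    [1,[0,0.8,-3.2],[0,0,0]],
    [1,[0,0.8,-3.2],[0,0,0]],
    [1,[0,0.8,-3.2],[0,0,0]],
    [1,[0,0.8,-3.2],[0,0,0]],
    [1,[0,0.8,-3.2],[0,0,0]],
    [1,[0,0.8,-3.2],[0,0,0]],
    [1,[0,0.8,-3.2],[0,0,0]],
    [1,[0,0.8,-3.2],[0,0,0]],
    [1,[0,0.8,-3.2],[0,0,0]],
    [1,[0,0.8,-3.2],[0,0,0]],
    [1,[0,0,0],[0,0,0]],
    [1,[0,0,0],[0,0,0]],
    [1,[0,0,0],[0,0,0]]
  ]
}}

```text
clock: 11.08
tool_pos: [0.5807, 0.1421, 0.2222]
eef_rot: [-0.5, -0.499, 0.501, -0.499]
force: [-0.6, 0.0, -3.4]
gripper_width: 0.0303
```

Run:
```python
from h import *
st(); c=snap('scene','s1'); go(.5768,.1515,.16,0.5)
cv2.imwrite('pics/s1c.png',cv2.resize(c['color'][60:300,180:420,::-1],None,fx=2.4,fy=2.4))
```

```text
t 11.08 pos [0.5807 0.1421 0.2222] F [-0.6  0.  -3.4] w 0.0303
axes x,y,z cols [[-0.001, 1.0, -0.004], [-0.001, -0.004, -1.0], [-1.0, -0.001, 0.001]]
theta -0.28 turn about x:  -0.014  or  6.27  then shift cm x 6.24 y -0.39 z -1.00 q [-0.67  0.29  0.44  1.58 -0.13  1.3  -0.22]
tilt [-2.e-04 -1.e-03 -1.e+00]
```

View pics/s1c.png

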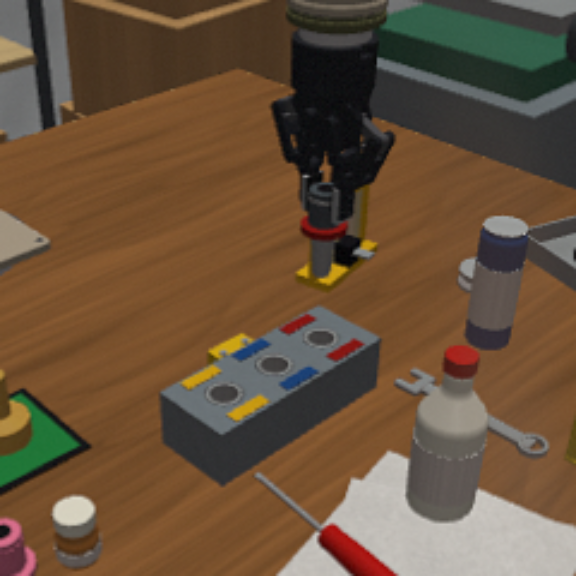

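Request:
{"fn": "step_arm", "kwargs": {
  "plan": [
    [1,[0,-0.4,-1],[-0.014,0,0]],
    [1,[2,0,0],[0,0,0]],
    [1,[2,0,0],[0,0,0]],
    [1,[2,0,0],[0,0,0]],
    [1,[0,0,0],[0,0,0]],
    [1,[0,0,0],[0,0,0]],
    [1,[0,0,0],[0,0,0]],
    [1,[0,0,0],[0,0,0]]
  ]
}}

```text
clock: 11.8
tool_pos: [0.5777, 0.1532, 0.164]
eef_rot: [0.498, 0.502, -0.496, 0.503]
force: [0.6, 0.0, -3.4]
gripper_width: 0.0306
```

Run:
```python
from h import *
st(); c=snap('scene'); go(.5768,.1515,.1,0.5)
cv2.imwrite('pics/s2c.png',cv2.resize(c['color'][130:280,230:380,::-1],None,fx=4,fy=4))
# calibration check: flange red centroid ray vs TCP
```

```text
t 11.8 pos [0.5777 0.1532 0.164 ] F [ 0.6  0.  -3.4] w 0.0306
axes x,y,z cols [[0.002, 1.0, 0.011], [0.001, 0.011, -1.0], [-1.0, 0.002, -0.001]]
theta 0.62 turn about x:  0.002  or  -6.281  then shift cm x 6.39 y -0.08 z 0.17 q [-0.68  0.33  0.42  1.66 -0.15  1.18 -0.21]
tilt [ 0.0021  0.0011 -1.    ]
```

View pics/s2c.png

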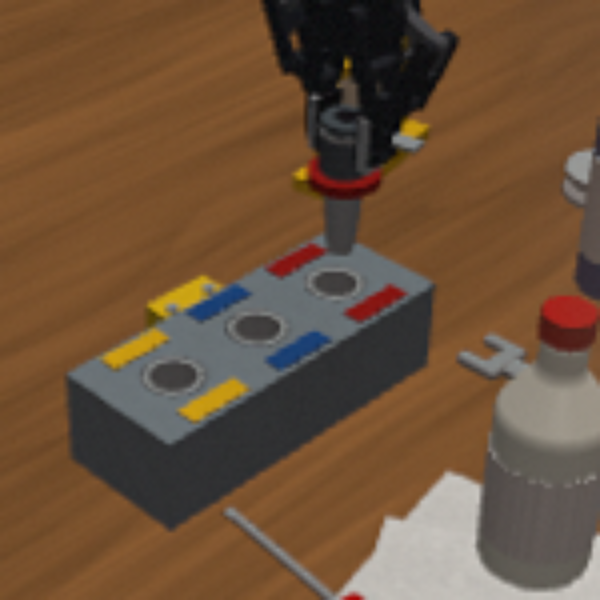

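Request:
{"fn": "step_arm", "kwargs": {
  "plan": [
    [1,[1,-0.1,0.15],[0,0,0]],
    [1,[1.5,0,0],[0,0,0]],
    [1,[1.5,0,0],[0,0,0]],
    [1,[1,0,0],[0,0,0]],
    [1,[0.7,0,0],[0,0,0]],
    [1,[0.5,0,0],[0,0,0]],
    [1,[0,0,0],[0,0,0]],
    [1,[0,0,0],[0,0,0]],
    [1,[0,0,0],[0,0,0]]
  ]
}}

```text
clock: 12.6
tool_pos: [0.5764, 0.1517, 0.101]
eef_rot: [0.498, 0.503, -0.497, 0.503]
force: [0.6, -0.4, -3.7]
gripper_width: 0.0308
```

Run:
```python
from h import *
st(); c=snap('scene'); go(.5768,.1515,.095,0.5)
```

```text
t 12.6 pos [0.5764 0.1517 0.101 ] F [ 0.6 -0.4 -3.7] w 0.0308
axes x,y,z cols [[0.001, 1.0, 0.011], [0.001, 0.011, -1.0], [-1.0, 0.001, -0.0]]
theta 0.63 turn about x:  0.002  or  -6.281  then shift cm x 0.61 y 0.04 z 0.02 q [-0.66  0.4   0.41  1.72 -0.18  1.06 -0.19]
tilt [ 1.2e-03  6.0e-04 -1.0e+00]
```

Request:
{"fn": "step_arm", "kwargs": {
  "plan": [
    [1,[0.3,0,0],[0,0,0]],
    [1,[0.2,0,0],[0,0,0]],
    [1,[0,0,0],[0,0,0]],
    [1,[0,0,0],[0,0,0]]
  ]
}}

```text
clock: 12.98
tool_pos: [0.5759, 0.1516, 0.0952]
eef_rot: [0.497, 0.503, -0.497, 0.503]
force: [-0.4, 0.3, -4.0]
gripper_width: 0.0308
```

Request:
{"fn": "step_arm", "kwargs": {
  "plan": [
    [1,[0.15,0,0],[0,0,0]],
    [1,[0,0,0],[0,0,0]],
    [1,[0,0,0],[0,0,0]],
    [1,[0,0,0],[0,0,0]]
  ]
}}

```text
clock: 13.32
tool_pos: [0.5761, 0.1517, 0.0946]
eef_rot: [0.498, 0.503, -0.497, 0.503]
force: [-3.3, 0.0, 5.5]
gripper_width: 0.0311
```

Request:
{"fn": "step_arm", "kwargs": {
  "plan": [
    [0,[0,0,0],[0,0,0]],
    [0,[0,0,0],[0,0,0]],
    [0,[0,0,0],[0,0,0]],
    [0,[0,0,0],[0,0,0]],
    [0,[0,0,0],[0,0,0]],
    [0,[0,0,0],[0,0,0]],
    [0,[-1,0,0],[0,0,0]],
    [0,[-2.5,0,0],[0,0,0]],
    [0,[-2.5,0,0],[0,0,0]],
    [0,[-2.5,0,0],[0,0,0]],
    [0,[-2.5,0,0],[0,0,0]],
    [0,[0,0,3],[0,0,0]],
    [0,[0,0,3],[0,0,0]],
    [0,[0,0,3],[0,0,0]],
    [0,[0,0,0],[0,0,0]],
    [0,[0,0,0],[0,0,0]],
    [0,[0,0,0],[0,0,0]]
  ]
}}

```text
clock: 14.73
tool_pos: [0.577, 0.0621, 0.2044]
eef_rot: [0.498, 0.503, -0.497, 0.503]
force: [-0.3, 0.3, 0.2]
gripper_width: 0.0855
```

Run:
```python
from h import *
st(); c=snap('scene'); go(.515,-.3765,.2,-96.3)
cv2.imwrite('pics/s3c.png',cv2.resize(c['color'][130:280,230:380,::-1],None,fx=4,fy=4))
c=bot.camera('top'); P=cloud(c)
# nose top of red in dock
m=np.zeros(P.shape[:2],bool); m[200:250,225:262]=1; m&=(P[...,2]>.1)&(P[...,2]<.13); q=P[m]; print(len(q),q.mean(0))
```

```text
t 14.73 pos [0.577  0.0621 0.2044] F [-0.3  0.3  0.2] w 0.0855
axes x,y,z cols [[0.0, 1.0, 0.011], [0.001, 0.011, -1.0], [-1.0, 0.0, -0.001]]
theta 0.7 turn about x:  1.693  or  -4.59  then shift cm x 0.41 y 44.34 z 1.33 q [-0.58  0.27  0.47  1.66 -0.13  1.25 -0.07]
tilt [ 2.e-04  7.e-04 -1.e+00]
106 [0.57699449 0.14599239 0.11613142]
```

View pics/s3c.png

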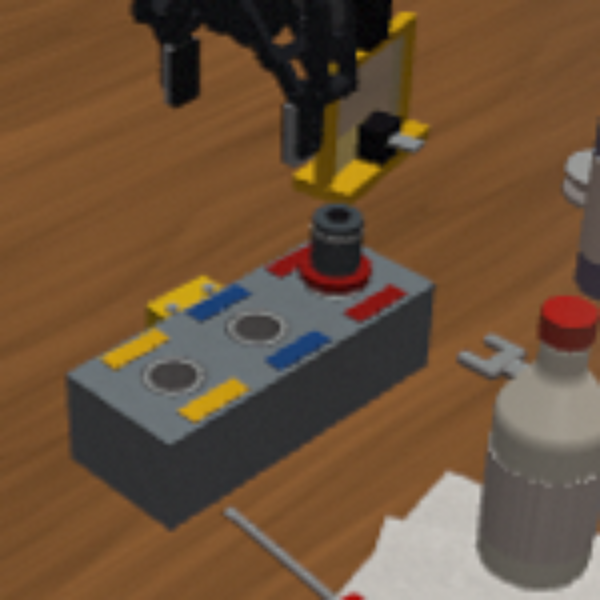

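Request:
{"fn": "step_arm", "kwargs": {
  "plan": [
    [0,[0,-0.5,3.35],[0,0,0]],
    [0,[0,-0.5,3.35],[0,0,0]],
    [0,[0,-0.5,3.35],[0,0,0]],
    [0,[0,-0.5,3.35],[0,0,0]],
    [0,[0,-0.5,3.35],[0,0,0]],
    [0,[0,-0.5,3.35],[0,0,0]],
    [0,[0,-0.5,3.35],[0,0,0]],
    [0,[0,-0.5,3.35],[0,0,0]],
    [0,[0,-0.5,3.35],[0,0,0]],
    [0,[0,-0.5,3.35],[0,0,0]],
    [0,[0,-0.5,3.35],[0,0,0]],
    [0,[0,-0.5,3.35],[0,0,0]],
    [0,[0,-0.5,3.35],[0,0,0]],
    [0,[0,0,0],[0.12,0,0]],
    [0,[0,0,0],[0.12,0,0]],
    [0,[0,0,0],[0.12,0,0]],
    [0,[0,0,0],[0.12,0,0]],
    [0,[0,0,0],[0.12,0,0]],
    [0,[0,0,0],[0.12,0,0]],
    [0,[0,0,0],[0.12,0,0]]
  ]
}}

```text
clock: 16.5
tool_pos: [0.5177, -0.3734, 0.2036]
eef_rot: [-0.66, -0.255, 0.66, -0.255]
force: [-1.0, 0.4, 0.4]
gripper_width: 0.0854
```

Request:
{"fn": "step_arm", "kwargs": {
  "plan": [
    [0,[0,0,0],[0.12,0,0]],
    [0,[0,0,0],[0.12,0,0]],
    [0,[0,0,0],[0.12,0,0]],
    [0,[0,0,0],[0.12,0,0]],
    [0,[0,0,0],[0.12,0,0]],
    [0,[0,0,0],[0.12,0,0]],
    [0,[0,0,0],[0.12,0,0]],
    [0,[0,0,0],[0,0,0]],
    [0,[0,0,0],[0,0,0]],
    [0,[0,0,0],[0,0,0]]
  ]
}}

```text
clock: 17.33
tool_pos: [0.5171, -0.374, 0.2036]
eef_rot: [-0.706, 0.033, 0.706, 0.033]
force: [-1.1, -0.2, -0.3]
gripper_width: 0.0859
```

Run:
```python
from h import *
st(); go(.515,-.3765,.082,-96.3)
```

```text
t 17.33 pos [ 0.5171 -0.374   0.2036] F [-1.1 -0.2 -0.3] w 0.0859
axes x,y,z cols [[-0.0, -0.093, -0.996], [0.0, -0.996, 0.093], [-1.0, -0.0, 0.0]]
theta -95.34 turn about x:  0.017  or  -6.266  then shift cm x 12.16 y 0.27 z 0.18 q [-0.16  0.56  1.02  1.51 -0.48  1.34 -0.76]
tilt [-3.e-04  2.e-04 -1.e+00]
```

Descend, close, and lift.

Request:
{"fn": "step_arm", "kwargs": {
  "plan": [
    [0,[2,0.27,0.18],[0.017,0,0]],
    [0,[2.5,0,0],[0,0,0]],
    [0,[2.5,0,0],[0,0,0]],
    [0,[2.5,0,0],[0,0,0]],
    [0,[1.5,0,0],[0,0,0]],
    [0,[1.1,0,0],[0,0,0]],
    [0,[0,0,0],[0,0,0]],
    [0,[0,0,0],[0,0,0]],
    [1,[0,0,0],[0,0,0]],
    [1,[0,0,0],[0,0,0]],
    [1,[0,0,0],[0,0,0]],
    [1,[0,0,0],[0,0,0]],
    [1,[0,0,0],[0,0,0]],
    [1,[0,0,0],[0,0,0]],
    [1,[0,0,0],[0,0,0]],
    [1,[0,0,0],[0,0,0]],
    [1,[0,0,0],[0,0,0]]
  ],
  "force": 50
}}

```text
clock: 18.75
tool_pos: [0.5151, -0.377, 0.0836]
eef_rot: [0.706, -0.04, -0.706, -0.041]
force: [-1.5, 3.0, 4.7]
gripper_width: 0.0305
```

Request:
{"fn": "step_arm", "kwargs": {
  "plan": [
    [1,[-1,0,0],[0,0,0]],
    [1,[-2,0,0],[0,0,0]],
    [1,[-2.5,0,0],[0,0,0]],
    [1,[-2.5,0,0],[0,0,0]],
    [1,[-2.5,0,0],[0,0,0]],
    [1,[-2.5,0,0],[-0.12,0,0]],
    [1,[-1,0,0],[-0.12,0,0]],
    [1,[0,0,0],[-0.12,0,0]],
    [1,[0,0,0],[-0.12,0,0]],
    [1,[0,0,0],[-0.12,0,0]],
    [1,[0,0,0],[-0.12,0,0]],
    [1,[0,0,0],[-0.12,0,0]],
    [1,[0,0,0],[-0.12,0,0]],
    [1,[0,0,0],[-0.12,0,0]],
    [1,[0,0,0],[-0.12,0,0]],
    [1,[0,0,0],[-0.12,0,0]],
    [1,[0,0,0],[-0.12,0,0]],
    [1,[0,0,0],[-0.12,0,0]],
    [1,[0,0,0],[-0.12,0,0]]
  ]
}}

```text
clock: 20.33
tool_pos: [0.5142, -0.3773, 0.2231]
eef_rot: [-0.5, -0.5, 0.5, -0.5]
force: [-0.8, 1.1, -2.7]
gripper_width: 0.0307
```

Run:
```python
from h import *
st(); go(.577,.0818,.16,0.5)
```

```text
t 20.33 pos [ 0.5142 -0.3773  0.2231] F [-0.8  1.1 -2.7] w 0.0307
axes x,y,z cols [[-0.0, 1.0, -0.001], [-0.0, -0.001, -1.0], [-1.0, -0.0, 0.0]]
theta -0.04 turn about x:  -0.009  or  6.274  then shift cm x 6.31 y 6.68 z -45.85 q [ 0.05  0.43  0.69  1.48 -0.27  1.33  0.76]
tilt [-5.e-04 -1.e-04 -1.e+00]
```

Request:
{"fn": "step_arm", "kwargs": {
  "plan": [
    [1,[0,0.45,-3.3],[0,0,0]],
    [1,[0,0.45,-3.3],[0,0,0]],
    [1,[0,0.45,-3.3],[0,0,0]],
    [1,[0,0.45,-3.3],[0,0,0]],
    [1,[0,0.45,-3.3],[0,0,0]],
    [1,[0,0.45,-3.3],[0,0,0]],
    [1,[0,0.45,-3.3],[0,0,0]],
    [1,[0,0.45,-3.3],[0,0,0]],
    [1,[0,0.45,-3.3],[0,0,0]],
    [1,[0,0.45,-3.3],[0,0,0]],
    [1,[0,0.45,-3.3],[0,0,0]],
    [1,[0,0.45,-3.3],[0,0,0]],
    [1,[0,0.45,-3.3],[0,0,0]],
    [1,[0,0.45,-3],[-0.009,0,0]],
    [1,[2,0,0],[0,0,0]],
    [1,[2,0,0],[0,0,0]],
    [1,[1.5,0,0],[0,0,0]],
    [1,[0,0,0],[0,0,0]],
    [1,[0,0,0],[0,0,0]],
    [1,[0,0,0],[0,0,0]]
  ]
}}

```text
clock: 22.0
tool_pos: [0.5809, 0.0812, 0.1691]
eef_rot: [0.5, 0.5, -0.499, 0.501]
force: [0.6, 0.5, -2.3]
gripper_width: 0.0306
```

Run:
```python
from h import *
st(); go(.577,.0818,.102,0.5)
```

```text
t 22.0 pos [0.5809 0.0812 0.1691] F [ 0.6  0.5 -2.3] w 0.0306
axes x,y,z cols [[0.001, 1.0, 0.002], [0.0, 0.002, -1.0], [-1.0, 0.001, -0.0]]
theta 0.14 turn about x:  -0.006  or  6.277  then shift cm x 6.71 y -0.39 z -0.06 q [-0.6   0.31  0.47  1.68 -0.15  1.18 -0.1 ]
tilt [ 1.4e-03  2.0e-04 -1.0e+00]
```

Request:
{"fn": "step_arm", "kwargs": {
  "plan": [
    [1,[0.5,-0.4,-0.05],[0,0,0]],
    [1,[0,0,0],[0,0,0]],
    [1,[1.5,0,0],[0,0,0]],
    [1,[1.5,0,0],[0,0,0]],
    [1,[1.5,0,0],[0,0,0]],
    [1,[1,0,0],[0,0,0]],
    [1,[0.5,0,0],[0,0,0]],
    [1,[0,0,0],[0,0,0]],
    [1,[0,0,0],[0,0,0]],
    [1,[0,0,0],[0,0,0]]
  ]
}}

```text
clock: 22.83
tool_pos: [0.577, 0.0821, 0.1038]
eef_rot: [0.5, 0.501, -0.499, 0.501]
force: [0.5, -0.5, -2.6]
gripper_width: 0.0305
```

Request:
{"fn": "step_arm", "kwargs": {
  "plan": [
    [1,[0.3,0,0],[0,0,0]],
    [1,[0.2,0,0],[0,0,0]],
    [1,[0,0,0],[0,0,0]],
    [1,[0,0,0],[0,0,0]],
    [1,[0,0,0],[0,0,0]]
  ]
}}

```text
clock: 23.25
tool_pos: [0.5764, 0.082, 0.0979]
eef_rot: [0.499, 0.501, -0.499, 0.501]
force: [-0.4, -0.9, -3.1]
gripper_width: 0.0309
```

Request:
{"fn": "step_arm", "kwargs": {
  "plan": [
    [1,[0.2,0,0],[0,0,0]],
    [1,[0,0,0],[0,0,0]],
    [1,[0,0,0],[0,0,0]],
    [1,[0,0,0],[0,0,0]]
  ]
}}

```text
clock: 23.58
tool_pos: [0.5767, 0.0821, 0.096]
eef_rot: [0.499, 0.501, -0.499, 0.501]
force: [0.7, -0.9, 0.7]
gripper_width: 0.031
```

Request:
{"fn": "step_arm", "kwargs": {
  "plan": [
    [1,[0.1,0,0],[0,0,0]],
    [1,[0,0,0],[0,0,0]],
    [1,[0,0,0],[0,0,0]],
    [1,[0,0,0],[0,0,0]]
  ]
}}

```text
clock: 23.92
tool_pos: [0.5768, 0.0821, 0.0956]
eef_rot: [0.5, 0.501, -0.499, 0.501]
force: [-1.8, -0.2, 6.4]
gripper_width: 0.0308
```

Request:
{"fn": "step_arm", "kwargs": {
  "plan": [
    [0,[0,0,0],[0,0,0]],
    [0,[0,0,0],[0,0,0]],
    [0,[0,0,0],[0,0,0]],
    [0,[0,0,0],[0,0,0]],
    [0,[0,0,0],[0,0,0]],
    [0,[0,0,0],[0,0,0]],
    [0,[-1,0,0],[0,0,0]],
    [0,[-2.5,0,0],[0,0,0]],
    [0,[-2.5,0,0],[0,0,0]],
    [0,[-2.5,0,0],[0,0,0]],
    [0,[-2.5,0,0],[0,0,0]],
    [0,[0,0,3],[0,0,0]],
    [0,[0,0,3],[0,0,0]],
    [0,[0,0,3],[0,0,0]],
    [0,[0,0,3],[0,0,0]],
    [0,[0,0,3],[0,0,0]],
    [0,[0,0,3],[0,0,0]],
    [0,[0,0,3],[0,0,0]],
    [0,[0,0,3],[0,0,0]]
  ]
}}

```text
clock: 25.5
tool_pos: [0.577, -0.1595, 0.2057]
eef_rot: [0.499, 0.501, -0.499, 0.501]
force: [0.4, 0.2, -1.1]
gripper_width: 0.0855
```

Request:
{"fn": "step_arm", "kwargs": {
  "plan": [
    [0,[0,0,3],[0,0,0]],
    [0,[0,0,3],[0,0,0]],
    [0,[0,0,3],[0,0,0]],
    [0,[0,0,3],[0,0,0]],
    [0,[0,0,3],[0,0,0]],
    [0,[0,0,3],[0,0,0]],
    [0,[0,0,3],[0.12,0,0]],
    [0,[0,0,0],[0.12,0,0]],
    [0,[0,0,0],[0.12,0,0]],
    [0,[0,0,0],[0.12,0,0]],
    [0,[0,0,0],[0.12,0,0]],
    [0,[0,0,0],[0.12,0,0]],
    [0,[0,0,0],[0.12,0,0]],
    [0,[0,0,0],[0.12,0,0]],
    [0,[0,0,0],[0.12,0,0]],
    [0,[0,0,0],[0.12,0,0]],
    [0,[0,0,0],[0.12,0,0]],
    [0,[0,0,0],[0.12,0,0]],
    [0,[0,0,0],[0.12,0,0]],
    [0,[0,0,0],[0.12,0,0]]
  ]
}}

```text
clock: 27.17
tool_pos: [0.5779, -0.3677, 0.2055]
eef_rot: [0.706, -0.039, -0.706, -0.04]
force: [0.8, -0.3, -0.6]
gripper_width: 0.0855
```

Run:
```python
from h import *
st(); go(.58,-.3832,.082,-96.3)
c=bot.camera('top'); P=cloud(c)
for nm,(x0,y0,x1,y1) in [('red',(225,200,255,250)),('blue',(258,200,282,250)),('rack',(395,195,445,290))]:
    m=np.zeros(P.shape[:2],bool); m[y0:y1,x0:x1]=1; m&=(P[...,2]>.095)&(P[...,2]<.13); q=P[m]; print(nm,len(q),q.mean(0))
c=snap('scene','s4')
```

```text
t 27.17 pos [ 0.5779 -0.3677  0.2055] F [ 0.8 -0.3 -0.6] w 0.0855
axes x,y,z cols [[0.0, -0.111, -0.994], [0.0, -0.994, 0.111], [-1.0, -0.0, -0.0]]
theta -96.4 turn about x:  -0.002  or  6.281  then shift cm x 12.35 y 1.51 z -0.38 q [-0.12  0.66  0.98  1.37 -0.54  1.4  -0.83]
tilt [ 4.e-04  2.e-04 -1.e+00]
red 108 [0.57657902 0.14586159 0.11591677]
blue 103 [0.57687603 0.07782738 0.11633895]
rack 0 [nan nan nan]<stdin>:5: RuntimeWarning: Mean of empty slice.
  ret = um.true_divide(
```

View pics/s4.png

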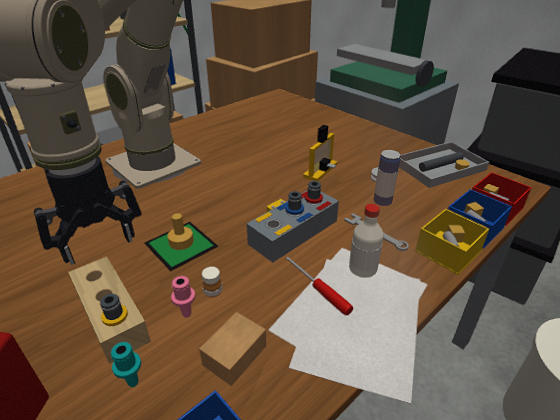

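Request:
{"fn": "step_arm", "kwargs": {
  "plan": [
    [0,[1,1.5,-0.4],[0,0,0]],
    [0,[2.5,0,0],[0,0,0]],
    [0,[2.5,0,0],[0,0,0]],
    [0,[2.5,0,0],[0,0,0]],
    [0,[2,0,0],[0,0,0]],
    [0,[1.3,0,0],[0,0,0]],
    [0,[0.5,0,0],[0,0,0]],
    [0,[0,0,0],[0,0,0]],
    [0,[0,0,0],[0,0,0]],
    [1,[0,0,0],[0,0,0]],
    [1,[0,0,0],[0,0,0]],
    [1,[0,0,0],[0,0,0]],
    [1,[0,0,0],[0,0,0]],
    [1,[0,0,0],[0,0,0]],
    [1,[0,0,0],[0,0,0]],
    [1,[0,0,0],[0,0,0]],
    [1,[0,0,0],[0,0,0]],
    [1,[0,0,0],[0,0,0]]
  ],
  "force": 50
}}

```text
clock: 28.77
tool_pos: [0.5805, -0.3833, 0.0824]
eef_rot: [0.706, -0.037, -0.706, -0.037]
force: [0.0, 1.2, 6.1]
gripper_width: 0.0308
```

Run:
```python
from h import *
st(); c=snap('wrist','w5')
```

```text
t 28.77 pos [ 0.5805 -0.3833  0.0824] F [0.  1.2 6.1] w 0.0308
axes x,y,z cols [[0.001, -0.106, -0.994], [-0.0, -0.994, 0.106], [-1.0, -0.0, -0.001]]
```

View pics/w5.png

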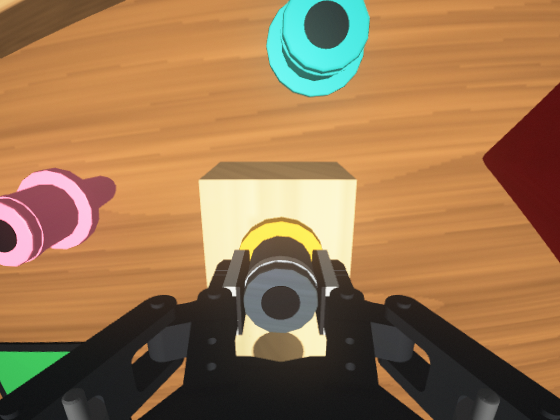

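The yellow holder's nose (281,295) is between the pads.

Request:
{"fn": "step_arm", "kwargs": {
  "plan": [
    [1,[-1,0,0],[0,0,0]],
    [1,[-2,0,0],[0,0,0]],
    [1,[-2.5,0,0],[0,0,0]],
    [1,[-2.5,0,0],[0,0,0]],
    [1,[-2.5,0,0],[0,0,0]],
    [1,[-2.5,0,0],[-0.12,0,0]],
    [1,[-1,0,0],[-0.12,0,0]],
    [1,[0,0,0],[-0.12,0,0]],
    [1,[0,0,0],[-0.12,0,0]],
    [1,[0,0,0],[-0.12,0,0]],
    [1,[0,0,0],[-0.12,0,0]],
    [1,[0,0,0],[-0.12,0,0]],
    [1,[0,0,0],[-0.12,0,0]],
    [1,[0,0,0],[-0.12,0,0]],
    [1,[0,0,0],[-0.12,0,0]],
    [1,[0,0,0],[-0.12,0,0]],
    [1,[0,0,0],[-0.12,0,0]],
    [1,[0,0,0],[-0.12,0,0]],
    [1,[0,0,0],[-0.12,0,0]]
  ]
}}

```text
clock: 30.4
tool_pos: [0.5796, -0.3834, 0.2217]
eef_rot: [0.498, 0.502, -0.498, 0.502]
force: [0.5, -0.6, -2.6]
gripper_width: 0.0306
```

Run:
```python
from h import *
st(); go(.5773,.012,.16,0.5)
```

```text
t 30.4 pos [ 0.5796 -0.3834  0.2217] F [ 0.5 -0.6 -2.6] w 0.0306
axes x,y,z cols [[-0.001, 1.0, 0.008], [0.0, 0.008, -1.0], [-1.0, -0.001, -0.0]]
theta 0.48 turn about x:  -0.0  or  6.283  then shift cm x 6.17 y 0.11 z -39.54 q [ 0.1   0.56  0.63  1.3  -0.32  1.39  0.73]
tilt [-9.e-04  1.e-04 -1.e+00]
```

Request:
{"fn": "step_arm", "kwargs": {
  "plan": [
    [1,[0,0,-3.3],[0,0,0]],
    [1,[0,0,-3.3],[0,0,0]],
    [1,[0,0,-3.3],[0,0,0]],
    [1,[0,0,-3.3],[0,0,0]],
    [1,[0,0,-3.3],[0,0,0]],
    [1,[0,0,-3.3],[0,0,0]],
    [1,[0,0,-3.3],[0,0,0]],
    [1,[0,0,-3.3],[0,0,0]],
    [1,[0,0,-3.3],[0,0,0]],
    [1,[0,0,-3.3],[0,0,0]],
    [1,[0,0,-3.3],[0,0,0]],
    [1,[0,0,-3.3],[0,0,0]],
    [1,[2,0,0],[0,0,0]],
    [1,[2,0,0],[0,0,0]],
    [1,[1.5,0,0],[0,0,0]],
    [1,[0,0,0],[0,0,0]],
    [1,[0,0,0],[0,0,0]],
    [1,[0,0,0],[0,0,0]],
    [1,[0,0,0],[0,0,0]]
  ]
}}

```text
clock: 31.98
tool_pos: [0.5796, 0.0124, 0.1681]
eef_rot: [0.5, 0.5, -0.499, 0.501]
force: [-0.1, -0.4, -2.4]
gripper_width: 0.0307
```

Run:
```python
from h import *
st(); go(.5773,.012,.102,0.5)
c=snap('scene'); 
cv2.imwrite('pics/s5c.png',cv2.resize(c['color'][130:280,210:360,::-1],None,fx=4,fy=4))
```

```text
t 31.98 pos [0.5796 0.0124 0.1681] F [-0.1 -0.4 -2.4] w 0.0307
axes x,y,z cols [[0.002, 1.0, 0.003], [0.0, 0.003, -1.0], [-1.0, 0.002, -0.0]]
theta 0.14 turn about x:  -0.006  or  6.277  then shift cm x 6.61 y -0.23 z 0.04 q [-0.53  0.3   0.51  1.7  -0.16  1.18  0.03]
tilt [ 1.8e-03  4.0e-04 -1.0e+00]
```

View pics/s5c.png

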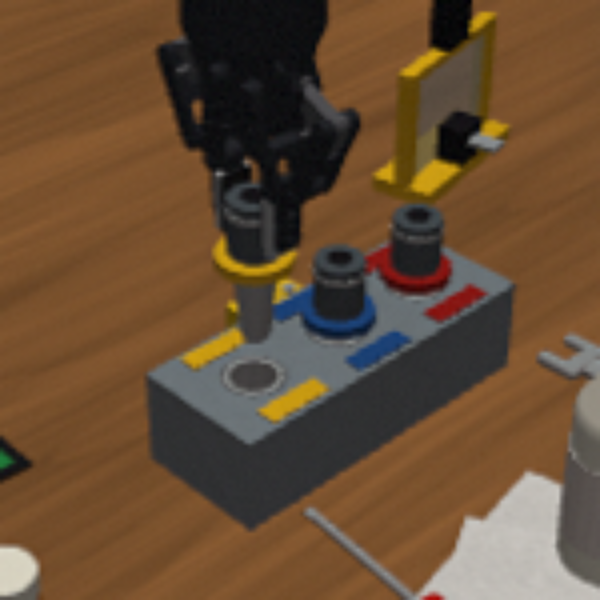

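Request:
{"fn": "step_arm", "kwargs": {
  "plan": [
    [1,[0.5,-0.25,0],[0,0,0]],
    [1,[0,0,0],[0,0,0]],
    [1,[1.5,0,0],[0,0,0]],
    [1,[1.5,0,0],[0,0,0]],
    [1,[1.5,0,0],[0,0,0]],
    [1,[1,0,0],[0,0,0]],
    [1,[0.6,0,0],[0,0,0]],
    [1,[0.2,0,0],[0,0,0]],
    [1,[0,0,0],[0,0,0]],
    [1,[0,0,0],[0,0,0]],
    [1,[0,0,0],[0,0,0]]
  ]
}}

```text
clock: 32.95
tool_pos: [0.577, 0.0127, 0.0996]
eef_rot: [0.5, 0.501, -0.499, 0.501]
force: [0.4, 0.6, -2.1]
gripper_width: 0.0308
```

Request:
{"fn": "step_arm", "kwargs": {
  "plan": [
    [1,[0.2,0,0],[0,0,0]],
    [1,[0.2,0,0],[0,0,0]],
    [1,[0,0,0],[0,0,0]],
    [1,[0,0,0],[0,0,0]],
    [1,[0,0,0],[0,0,0]]
  ]
}}

```text
clock: 33.37
tool_pos: [0.5765, 0.0127, 0.0948]
eef_rot: [0.499, 0.501, -0.499, 0.501]
force: [-0.3, -0.0, -2.6]
gripper_width: 0.0305
```

Request:
{"fn": "step_arm", "kwargs": {
  "plan": [
    [1,[0.15,0,0],[0,0,0]],
    [1,[0,0,0],[0,0,0]],
    [1,[0,0,0],[0,0,0]],
    [1,[0,0,0],[0,0,0]]
  ]
}}

```text
clock: 33.7
tool_pos: [0.5768, 0.0127, 0.0938]
eef_rot: [0.5, 0.501, -0.499, 0.501]
force: [-0.9, 0.9, 5.0]
gripper_width: 0.0306
```

Request:
{"fn": "step_arm", "kwargs": {
  "plan": [
    [1,[0.05,0,0],[0,0,0]],
    [1,[0,0,0],[0,0,0]],
    [1,[0,0,0],[0,0,0]],
    [1,[0,0,0],[0,0,0]]
  ]
}}

```text
clock: 34.03
tool_pos: [0.5768, 0.0127, 0.0936]
eef_rot: [0.5, 0.501, -0.499, 0.501]
force: [-2.4, -0.9, 8.6]
gripper_width: 0.0306
```

Request:
{"fn": "step_arm", "kwargs": {
  "plan": [
    [0,[0,0,0],[0,0,0]],
    [0,[0,0,0],[0,0,0]],
    [0,[0,0,0],[0,0,0]],
    [0,[0,0,0],[0,0,0]],
    [0,[0,0,0],[0,0,0]],
    [0,[0,0,0],[0,0,0]],
    [0,[-1,0,0],[0,0,0]],
    [0,[-2.5,0,0],[0,0,0]],
    [0,[-2.5,0,0],[0,0,0]],
    [0,[-2.5,0,0],[0,0,0]],
    [0,[-2.5,0,0],[0,0,0]],
    [0,[-2.5,0,0],[0,0,0]],
    [0,[0,-2.5,0.5],[0,0,0]],
    [0,[0,-2.5,0.5],[0,0,0]],
    [0,[0,-2.5,0.5],[0,0,0]],
    [0,[0,-2.5,0.5],[0,0,0]],
    [0,[0,-2.5,0.5],[0,0,0]],
    [0,[0,0,0],[0,0,0]],
    [0,[0,0,0],[0,0,0]],
    [0,[0,0,0],[0,0,0]]
  ]
}}

```text
clock: 35.7
tool_pos: [0.4521, -0.0126, 0.2286]
eef_rot: [0.5, 0.501, -0.499, 0.501]
force: [-0.1, 1.0, 0.3]
gripper_width: 0.0854
```

Run:
```python
from h import *
np.set_printoptions(suppress=True,precision=4)
st(); c=snap('wrist','w6'); 
P=cloud(c); q=P[(P[...,2]>.075)&(P[...,2]<.09)&(P[...,1]<-.08)&(P[...,1]>-.3)]; print('wrist neck top',len(q),q.mean(0) if len(q) else '')
c=bot.camera('top'); P=cloud(c)
m=(P[...,2]>.075)&(P[...,2]<.09)&(P[...,1]<-.08)&(P[...,1]>-.25)&(P[...,0]<.5); q=P[m]; print('top neck',len(q),q.mean(0))
for nm,yy in [('red',.15),('blue',.08),('yel',.01)]:
    m=(P[...,2]>.1)&(P[...,2]<.125)&(abs(P[...,1]-yy)<.025)&(abs(P[...,0]-.577)<.025); q=P[m]; print(nm,len(q),q.mean(0) if len(q) else '')
go(.4187,-.1525,.1,0)
snap('scene','s6')
```

```text
t 35.7 pos [ 0.4521 -0.0126  0.2286] F [-0.1  1.   0.3] w 0.0854
axes x,y,z cols [[0.002, 1.0, 0.003], [0.001, 0.003, -1.0], [-1.0, 0.002, -0.001]]
wrist neck top 429 [ 0.4187 -0.146   0.0819]
top neck 55 [ 0.4187 -0.1526  0.0837]
red 105 [0.577  0.1458 0.1161]
blue 104 [0.5767 0.0778 0.1166]
yel 100 [0.5776 0.0076 0.116 ]
theta 0.18 turn about x:  0.003  or  -6.28  then shift cm x 12.80 y -3.35 z 13.99 q [-0.6  -0.08  0.51  1.93  0.04  1.28 -0.1 ]
tilt [ 0.0004 -0.0002 -1.    ]
```

View pics/w6.png

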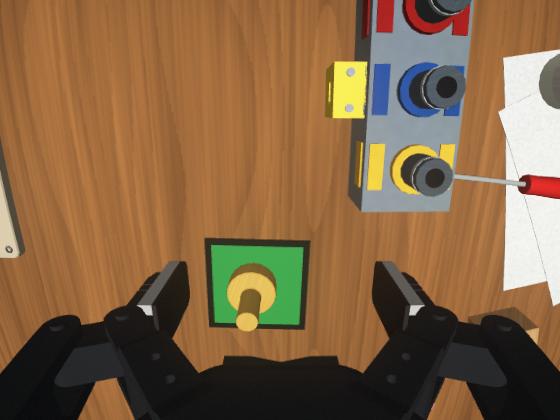

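View pics/s6.png

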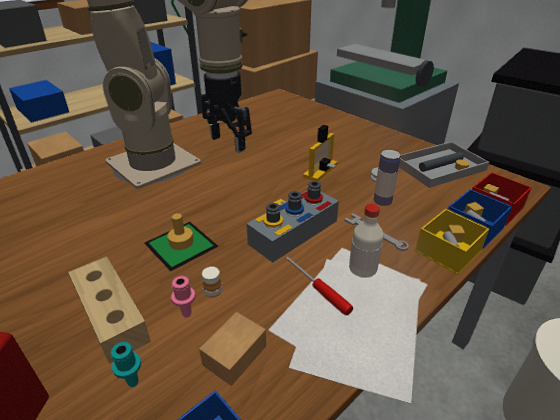

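Request:
{"fn": "step_arm", "kwargs": {
  "plan": [
    [0,[0,-0.8,3.4],[0,0,0]],
    [0,[0,-0.8,3.4],[0,0,0]],
    [0,[0,-0.8,3.4],[0,0,0]],
    [0,[0,-0.9,3.5],[0,0,0]],
    [0,[2.5,0,0],[0,0,0]],
    [0,[2.5,0,0],[0,0,0]],
    [0,[2.5,0,0],[0,0,0]],
    [0,[0,0,0],[0,0,0]],
    [0,[0,0,0],[0,0,0]],
    [0,[0,0,0],[0,0,0]]
  ]
}}

```text
clock: 36.68
tool_pos: [0.4198, -0.15, 0.154]
eef_rot: [0.499, 0.5, -0.499, 0.501]
force: [0.7, 0.1, 0.5]
gripper_width: 0.0851
```

Run:
```python
from h import *
st(); c=snap('wrist','w7'); go(.4187,-.15,.05,0.5)
```

```text
t 36.68 pos [ 0.4198 -0.15    0.154 ] F [0.7 0.1 0.5] w 0.0851
axes x,y,z cols [[0.001, 1.0, 0.003], [-0.001, 0.003, -1.0], [-1.0, 0.001, 0.001]]
theta 0.18 turn about x:  -0.006  or  6.278  then shift cm x 10.42 y -0.13 z 0.00 q [-0.46 -0.03  0.7   2.05  0.02  1.11  0.24]
tilt [ 1.7e-03 -4.0e-04 -1.0e+00]
```

View pics/w7.png

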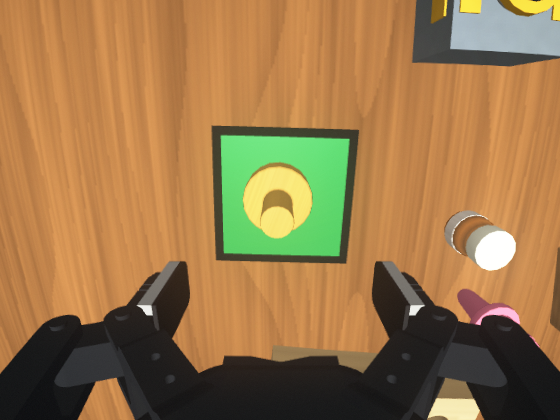

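Request:
{"fn": "step_arm", "kwargs": {
  "plan": [
    [0,[2.5,-0.1,0],[0,0,0]],
    [0,[2.5,0,0],[0,0,0]],
    [0,[2.5,0,0],[0,0,0]],
    [0,[1.5,0,0],[0,0,0]],
    [0,[1,0,0],[0,0,0]],
    [0,[0.4,0,0],[0,0,0]],
    [0,[0,0,0],[0,0,0]],
    [0,[0,0,0],[0,0,0]],
    [0,[0,0,0],[0,0,0]]
  ]
}}

```text
clock: 37.48
tool_pos: [0.4188, -0.1499, 0.0499]
eef_rot: [0.5, 0.5, -0.499, 0.501]
force: [-0.3, -1.5, 0.2]
gripper_width: 0.0853
```

Run:
```python
from h import *
st(); c=snap('wrist','w8'); go(.4187,-.15,.05,0.5)
```

```text
t 37.48 pos [ 0.4188 -0.1499  0.0499] F [-0.3 -1.5  0.2] w 0.0853
axes x,y,z cols [[0.002, 1.0, 0.003], [0.0, 0.003, -1.0], [-1.0, 0.002, -0.0]]
theta 0.17 turn about x:  -0.006  or  6.277  then shift cm x -0.02 y -0.01 z 0.01 q [-0.42  0.17  0.71  2.15 -0.15  0.86  0.39]
tilt [ 1.9e-03  3.0e-04 -1.0e+00]
```

View pics/w8.png

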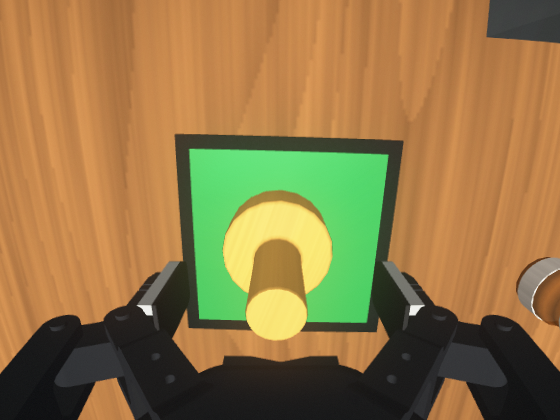

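Request:
{"fn": "step_arm", "kwargs": {
  "plan": [
    [1,[0,0,0],[0,0,0]],
    [1,[0,0,0],[0,0,0]],
    [1,[0,0,0],[0,0,0]],
    [1,[0,0,0],[0,0,0]],
    [1,[0,0,0],[0,0,0]],
    [1,[0,0,0],[0,0,0]],
    [1,[0,0,0],[0,0,0]],
    [1,[0,0,0],[0,0,0]],
    [1,[0,0,0],[0,0,0]],
    [1,[0,0,0],[0,0,0]]
  ],
  "force": 110
}}

```text
clock: 38.37
tool_pos: [0.4178, -0.1498, 0.049]
eef_rot: [0.499, 0.501, -0.499, 0.5]
force: [-3.7, 0.6, 7.0]
gripper_width: 0.0216
```

Run:
```python
from h import *
st(); c=snap('wrist','w9')
```

```text
t 38.37 pos [ 0.4178 -0.1498  0.049 ] F [-3.7  0.6  7. ] w 0.0216
axes x,y,z cols [[-0.0, 1.0, 0.003], [0.0, 0.003, -1.0], [-1.0, -0.0, -0.0]]
```

View pics/w9.png

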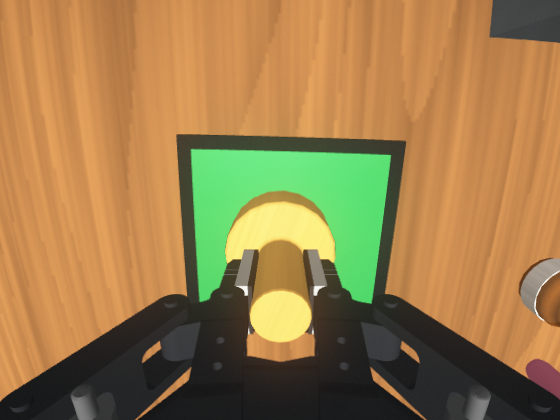

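Request:
{"fn": "step_arm", "kwargs": {
  "plan": [
    [1,[-1,0,0],[0,0,0]],
    [1,[-2,0,0],[0,0,0]],
    [1,[-3,0,0],[0,0,0]],
    [1,[-3,0,0],[0,0,0]],
    [1,[-3,0,0],[0,0,0]],
    [1,[-3,0,0],[0,0,0]],
    [1,[-3,0,0],[0,0,0]],
    [1,[0,2,-2],[0,0,0]],
    [1,[0,2,-2],[0,0,0]],
    [1,[0,2,-2],[0,0,0]],
    [1,[0,2,-2],[0,0,0]],
    [1,[0,2,-2],[0,0,0]],
    [1,[0,2,-2],[0,0,0]],
    [1,[0,2,-2],[0,0,0]],
    [1,[0,1.9,-2.2],[0,0,0]],
    [1,[0,0,0],[0,0,0]],
    [1,[0,0,0],[0,0,0]],
    [1,[0,0,0],[0,0,0]]
  ]
}}

```text
clock: 39.92
tool_pos: [0.5759, 0.0121, 0.2285]
eef_rot: [0.499, 0.501, -0.5, 0.501]
force: [-0.7, -1.2, -5.1]
gripper_width: 0.0218
```

Run:
```python
from h import *
st(); go(.577,.0115,.165,0.5)
c=snap('scene'); 
cv2.imwrite('pics/s7c.png',cv2.resize(c['color'][100:280,190:370,::-1],None,fx=3.3,fy=3.3))
```

```text
t 39.92 pos [0.5759 0.0121 0.2285] F [-0.7 -1.2 -5.1] w 0.0218
axes x,y,z cols [[-0.001, 1.0, 0.003], [-0.001, 0.003, -1.0], [-1.0, -0.001, 0.001]]
theta 0.15 turn about x:  -0.006  or  6.277  then shift cm x 6.35 y 0.11 z 0.06 q [-0.6   0.25  0.6   1.64 -0.15  1.3   0.02]
tilt [-0.0014 -0.0012 -1.    ]
```

View pics/s7c.png

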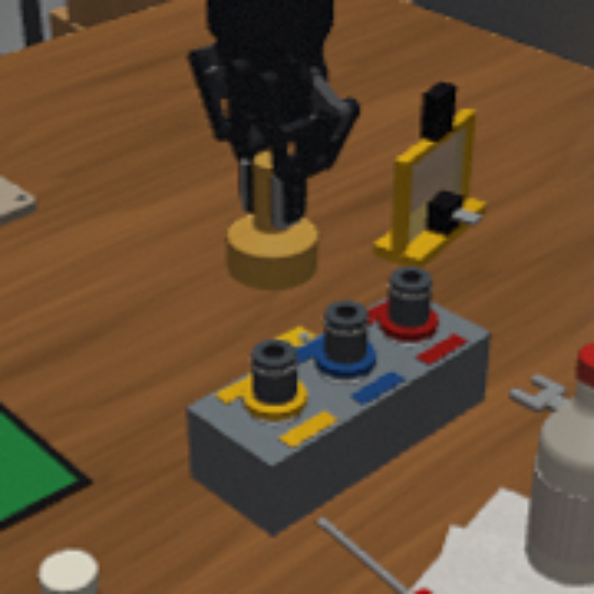

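Request:
{"fn": "step_arm", "kwargs": {
  "plan": [
    [1,[2,0.1,0],[0,0,0]],
    [1,[2,0,0],[0,0,0]],
    [1,[1.5,0,0],[0,0,0]],
    [1,[0.6,0,0],[0,0,0]],
    [1,[0,0,0],[0,0,0]],
    [1,[0,0,0],[0,0,0]],
    [1,[0,0,0],[0,0,0]],
    [1,[0,0,0],[0,0,0]]
  ]
}}

```text
clock: 40.63
tool_pos: [0.578, 0.0126, 0.169]
eef_rot: [0.5, 0.5, -0.499, 0.501]
force: [-0.4, -0.6, -4.6]
gripper_width: 0.022
```

Request:
{"fn": "step_arm", "kwargs": {
  "plan": [
    [1,[0.1,0,0],[0,0,0]],
    [1,[0.1,0,0],[0,0,0]],
    [1,[0.1,0,0],[0,0,0]],
    [1,[0,0,0],[0,0,0]],
    [1,[0,0,0],[0,0,0]]
  ]
}}

```text
clock: 41.05
tool_pos: [0.5774, 0.0127, 0.1647]
eef_rot: [0.499, 0.501, -0.499, 0.501]
force: [-0.3, -0.6, -4.1]
gripper_width: 0.0218
```

Request:
{"fn": "step_arm", "kwargs": {
  "plan": [
    [1,[0.1,0,0],[0,0,0]],
    [1,[0.1,0,0],[0,0,0]],
    [1,[0.1,0,0],[0,0,0]],
    [1,[0.1,0,0],[0,0,0]],
    [1,[0,0,0],[0,0,0]],
    [1,[0,0,0],[0,0,0]]
  ]
}}

```text
clock: 41.55
tool_pos: [0.5778, 0.0126, 0.1613]
eef_rot: [0.5, 0.501, -0.499, 0.501]
force: [-0.4, 0.4, 3.0]
gripper_width: 0.0216
```

Request:
{"fn": "step_arm", "kwargs": {
  "plan": [
    [1,[0.1,0,0],[0,0,0]],
    [1,[0.1,0,0],[0,0,0]],
    [1,[0,0,0],[0,0,0]],
    [1,[0,0,0],[0,0,0]]
  ]
}}

```text
clock: 41.88
tool_pos: [0.5779, 0.0127, 0.1596]
eef_rot: [0.5, 0.501, -0.499, 0.501]
force: [-1.7, 0.7, 4.4]
gripper_width: 0.0217
```

Request:
{"fn": "step_arm", "kwargs": {
  "plan": [
    [1,[0.1,0,0],[0,0,0]],
    [1,[0.1,0,0],[0,0,0]],
    [1,[0.1,0,0],[0,0,0]],
    [1,[0,0,0],[0,0,0]],
    [1,[0,0,0],[0,0,0]]
  ]
}}

```text
clock: 42.3
tool_pos: [0.5779, 0.0127, 0.1565]
eef_rot: [0.5, 0.501, -0.499, 0.501]
force: [-1.1, -0.1, 4.8]
gripper_width: 0.0221
```

Request:
{"fn": "step_arm", "kwargs": {
  "plan": [
    [1,[0.1,0,0],[0,0,0]],
    [1,[0.1,0,0],[0,0,0]],
    [1,[0,0,0],[0,0,0]],
    [1,[0,0,0],[0,0,0]]
  ]
}}

```text
clock: 42.63
tool_pos: [0.5781, 0.0127, 0.1551]
eef_rot: [0.5, 0.5, -0.499, 0.501]
force: [-2.5, -0.1, 10.3]
gripper_width: 0.0214
```

Run:
```python
from h import *
st(); 
c=snap('scene'); 
cv2.imwrite('pics/s8c.png',cv2.resize(c['color'][130:280,210:360,::-1],None,fx=4,fy=4))
```

```text
t 42.63 pos [0.5781 0.0127 0.1551] F [-2.5 -0.1 10.3] w 0.0214
axes x,y,z cols [[0.002, 1.0, 0.003], [0.001, 0.003, -1.0], [-1.0, 0.002, -0.001]]
```

View pics/s8c.png

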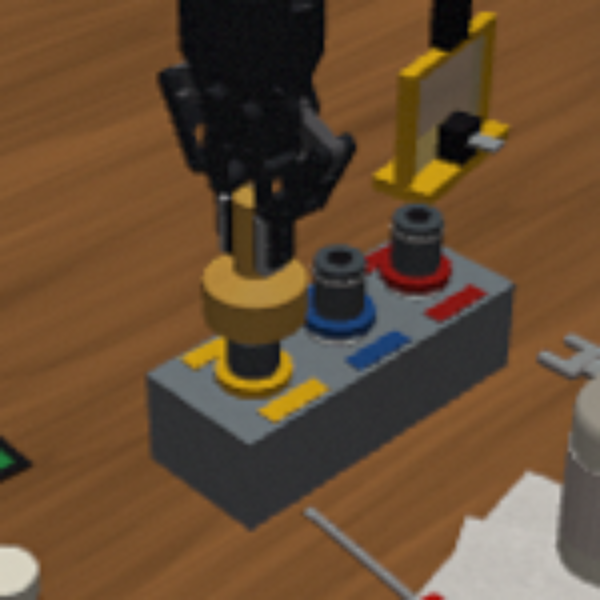

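Request:
{"fn": "step_arm", "kwargs": {
  "plan": [
    [1,[0.1,0,0],[0,0,0]],
    [1,[0.1,0,0],[0,0,0]],
    [1,[0,0,0],[0,0,0]],
    [1,[0,0,0],[0,0,0]]
  ]
}}

```text
clock: 43.02
tool_pos: [0.5784, 0.0127, 0.155]
eef_rot: [0.5, 0.501, -0.498, 0.501]
force: [-10.0, 0.6, 28.3]
gripper_width: 0.0218
```

Request:
{"fn": "step_arm", "kwargs": {
  "plan": [
    [1,[0.1,0,0],[0,0,0]],
    [1,[0.1,0,0],[0,0,0]],
    [1,[0,0,0],[0,0,0]],
    [1,[0,0,0],[0,0,0]]
  ]
}}

```text
clock: 43.35
tool_pos: [0.5785, 0.0127, 0.1548]
eef_rot: [0.501, 0.501, -0.498, 0.501]
force: [-18.3, 0.5, 46.3]
gripper_width: 0.0218
```

Request:
{"fn": "step_arm", "kwargs": {
  "plan": [
    [1,[-0.5,0,0],[0,0,0]],
    [1,[-1.5,0,0],[0,0,0]],
    [1,[-1.5,0,0],[0,0,0]],
    [1,[0,0,-2],[0,0,0]],
    [1,[0,0,-2.5],[0,0,0]],
    [1,[0,0,-2.5],[0,0,0]],
    [1,[0,0,0],[0,0,0]],
    [1,[0,0,0],[0,0,0]],
    [1,[0,0,0],[0,0,0]]
  ]
}}

```text
clock: 44.1
tool_pos: [0.5769, 0.0822, 0.1841]
eef_rot: [0.499, 0.501, -0.5, 0.501]
force: [-0.4, -1.3, -5.1]
gripper_width: 0.0219
```

Run:
```python
from h import *
st(); go(.577,.0815,.164,0.2)
c=snap('scene'); 
cv2.imwrite('pics/s9c.png',cv2.resize(c['color'][130:280,210:360,::-1],None,fx=4,fy=4))
```

```text
t 44.1 pos [0.5769 0.0822 0.1841] F [-0.4 -1.3 -5.1] w 0.0219
axes x,y,z cols [[-0.001, 1.0, 0.003], [-0.001, 0.003, -1.0], [-1.0, -0.001, 0.001]]
theta 0.18 turn about x:  -0.0  or  6.283  then shift cm x 2.01 y 0.01 z 0.07 q [-0.68  0.3   0.56  1.68 -0.17  1.21 -0.08]
tilt [-1.1e-03 -8.0e-04 -1.0e+00]
```

View pics/s9c.png

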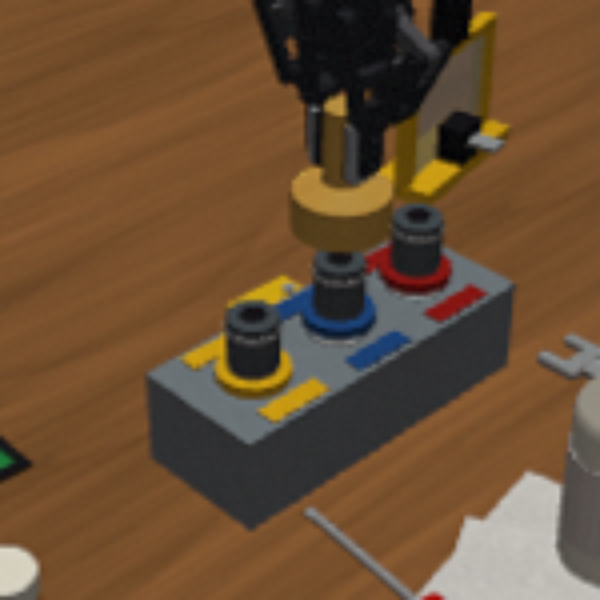

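Request:
{"fn": "step_arm", "kwargs": {
  "plan": [
    [1,[1,0,0],[0,0,0]],
    [1,[0.8,0,0],[0,0,0]],
    [1,[0.2,0,0],[0,0,0]],
    [1,[0.1,0,0],[0,0,0]],
    [1,[0.1,0,0],[0,0,0]],
    [1,[0.1,0,0],[0,0,0]],
    [1,[0.1,0,0],[0,0,0]],
    [1,[0.1,0,0],[0,0,0]],
    [1,[0.1,0,0],[0,0,0]],
    [1,[0.1,0,0],[0,0,0]],
    [1,[0.1,0,0],[0,0,0]],
    [1,[0,0,0],[0,0,0]],
    [1,[0,0,0],[0,0,0]]
  ]
}}

```text
clock: 45.23
tool_pos: [0.5781, 0.0827, 0.1582]
eef_rot: [0.5, 0.5, -0.498, 0.501]
force: [-1.0, -0.2, 5.0]
gripper_width: 0.022
```

Request:
{"fn": "step_arm", "kwargs": {
  "plan": [
    [1,[0.1,0,0],[0,0,0]],
    [1,[0.1,0,0],[0,0,0]],
    [1,[0,0,0],[0,0,0]],
    [1,[0,0,0],[0,0,0]]
  ]
}}

```text
clock: 45.57
tool_pos: [0.578, 0.0827, 0.1561]
eef_rot: [0.5, 0.5, -0.499, 0.501]
force: [-1.0, -0.2, 5.3]
gripper_width: 0.0217
```

Request:
{"fn": "step_arm", "kwargs": {
  "plan": [
    [1,[0.1,0,0],[0,0,0]],
    [1,[0.1,0,0],[0,0,0]],
    [1,[0,0,0],[0,0,0]],
    [1,[0,0,0],[0,0,0]]
  ]
}}

```text
clock: 45.9
tool_pos: [0.5783, 0.0828, 0.1551]
eef_rot: [0.5, 0.5, -0.498, 0.501]
force: [-4.5, -0.0, 12.6]
gripper_width: 0.0218
```

Request:
{"fn": "step_arm", "kwargs": {
  "plan": [
    [1,[0.1,0,0],[0,0,0]],
    [1,[0.1,0,0],[0,0,0]],
    [1,[0.1,0,0],[0,0,0]],
    [1,[0,0,0],[0,0,0]],
    [1,[0,0,0],[0,0,0]]
  ]
}}

```text
clock: 46.32
tool_pos: [0.5787, 0.0828, 0.155]
eef_rot: [0.501, 0.5, -0.498, 0.501]
force: [-13.7, -2.2, 39.6]
gripper_width: 0.0217
```

Request:
{"fn": "step_arm", "kwargs": {
  "plan": [
    [1,[-0.5,0,0],[0,0,0]],
    [1,[-1.5,0,0],[0,0,0]],
    [1,[-1.5,0,0],[0,0,0]],
    [1,[0,0,-2],[0,0,0]],
    [1,[0,0,-2.5],[0,0,0]],
    [1,[0,0,-2.5],[0,0,0]],
    [1,[0,0,0],[0,0,0]],
    [1,[0,0,0],[0,0,0]],
    [1,[0,0,0],[0,0,0]]
  ]
}}

```text
clock: 47.07
tool_pos: [0.5769, 0.1523, 0.1845]
eef_rot: [0.499, 0.501, -0.499, 0.501]
force: [-0.5, -1.1, -5.4]
gripper_width: 0.0219
```

Run:
```python
from h import *
st(); go(.5765,.1515,.164,0.2)
c=snap('scene'); 
cv2.imwrite('pics/s10c.png',cv2.resize(c['color'][130:280,210:360,::-1],None,fx=4,fy=4))
```

```text
t 47.07 pos [0.5769 0.1523 0.1845] F [-0.5 -1.1 -5.4] w 0.0219
axes x,y,z cols [[-0.0, 1.0, 0.003], [-0.001, 0.003, -1.0], [-1.0, -0.0, 0.001]]
theta 0.18 turn about x:  -0.0  or  6.283  then shift cm x 2.05 y -0.04 z 0.08 q [-0.76  0.33  0.52  1.64 -0.17  1.22 -0.2 ]
tilt [-3.e-04 -6.e-04 -1.e+00]
```

View pics/s10c.png

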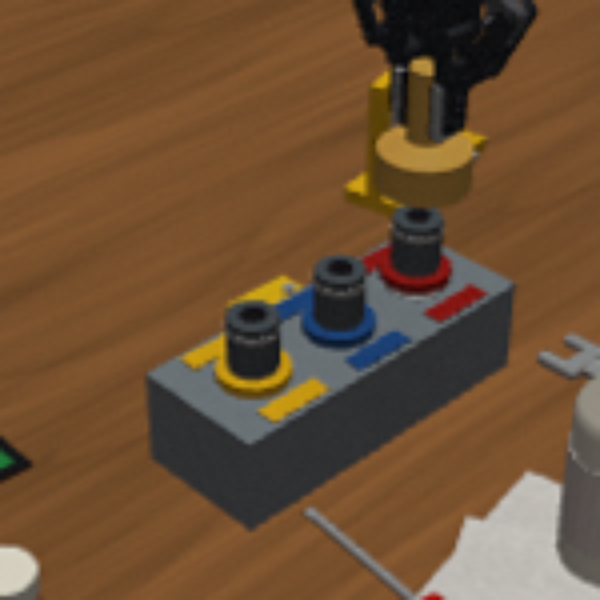

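The guard in the background has shifted since the last picture: its frame's left foot corner went from about (378,180) to (350,190) in the crop. It has been knocked aside, so I will measure it again before grasping.

Request:
{"fn": "step_arm", "kwargs": {
  "plan": [
    [1,[1,0,0],[0,0,0]],
    [1,[0.8,0,0],[0,0,0]],
    [1,[0.2,0,0],[0,0,0]],
    [1,[0.1,0,0],[0,0,0]],
    [1,[0.1,0,0],[0,0,0]],
    [1,[0.1,0,0],[0,0,0]],
    [1,[0.1,0,0],[0,0,0]],
    [1,[0.1,0,0],[0,0,0]],
    [1,[0.1,0,0],[0,0,0]],
    [1,[0.1,0,0],[0,0,0]],
    [1,[0.1,0,0],[0,0,0]],
    [1,[0.1,0,0],[0,0,0]],
    [1,[0.1,0,0],[0,0,0]],
    [1,[0,0,0],[0,0,0]],
    [1,[0,0,0],[0,0,0]]
  ]
}}

```text
clock: 48.37
tool_pos: [0.578, 0.1536, 0.1572]
eef_rot: [0.5, 0.501, -0.498, 0.501]
force: [-4.1, 0.5, 12.5]
gripper_width: 0.0218
```

Request:
{"fn": "step_arm", "kwargs": {
  "plan": [
    [1,[0.1,0,0],[0,0,0]],
    [1,[0.1,0,0],[0,0,0]],
    [1,[0.1,0,0],[0,0,0]],
    [1,[0,0,0],[0,0,0]],
    [1,[0,0,0],[0,0,0]]
  ]
}}

```text
clock: 48.78
tool_pos: [0.5782, 0.1537, 0.1552]
eef_rot: [0.501, 0.501, -0.498, 0.501]
force: [-6.1, 2.0, 20.6]
gripper_width: 0.0216
```

Request:
{"fn": "step_arm", "kwargs": {
  "plan": [
    [1,[0.1,0,0],[0,0,0]],
    [1,[0.1,0,0],[0,0,0]],
    [1,[0,0,0],[0,0,0]],
    [1,[0,0,0],[0,0,0]]
  ]
}}

```text
clock: 49.12
tool_pos: [0.5784, 0.1537, 0.155]
eef_rot: [0.501, 0.501, -0.497, 0.501]
force: [-13.5, -1.4, 36.7]
gripper_width: 0.0219
```

Request:
{"fn": "step_arm", "kwargs": {
  "plan": [
    [1,[-0.5,0,0],[0,0,0]],
    [1,[-2,0,0],[0,0,0]],
    [1,[-3,0,0],[0,0,0]],
    [1,[-3,0,0],[0,0,0]],
    [1,[0,-1.6,3],[0,0,0]],
    [1,[0,-1.6,3],[0,0,0]],
    [1,[0,-1.6,3],[0,0,0]],
    [1,[0,-1.6,3],[0,0,0]],
    [1,[0,-1.6,3],[0,0,0]],
    [1,[0,-1.6,3],[0,0,0]],
    [1,[0,-1.6,3],[0,0,0]],
    [1,[0,-1.6,3],[0,0,0]],
    [1,[0,-1.6,3],[0,0,0]],
    [1,[0,-1.6,3],[0,0,0]],
    [1,[2.5,0,0],[0,0,0]],
    [1,[2.5,0,0],[0,0,0]],
    [1,[2.5,0,0],[0,0,0]],
    [1,[0,0,0],[0,0,0]],
    [1,[0,0,0],[0,0,0]],
    [1,[0,0,0],[0,0,0]]
  ]
}}

```text
clock: 50.78
tool_pos: [0.4186, -0.148, 0.1611]
eef_rot: [0.5, 0.5, -0.499, 0.501]
force: [0.5, -0.2, -4.8]
gripper_width: 0.0218
```

Run:
```python
from h import *
st(); go(.4180,-.1500,.054,0.2)
c=snap('scene','s11')
c=snap('top','t11')
P=cloud(c)
for nm,yy in [('red',.146),('blue',.078),('yel',.008)]:
    m=(P[...,2]>.1)&(P[...,2]<.125)&(abs(P[...,1]-yy)<.025)&(abs(P[...,0]-.577)<.025); q=P[m]; print(nm,len(q),np.round(q.mean(0),4) if len(q) else '')
```

```text
t 50.78 pos [ 0.4186 -0.148   0.1611] F [ 0.5 -0.2 -4.8] w 0.0218
axes x,y,z cols [[0.001, 1.0, 0.003], [-0.0, 0.003, -1.0], [-1.0, 0.001, 0.0]]
theta 0.17 turn about x:  -0.001  or  6.283  then shift cm x 10.71 y -0.06 z 0.20 q [-0.55 -0.06  0.78  2.05  0.04  1.13  0.21]
tilt [ 1.3e-03 -2.0e-04 -1.0e+00]
red 103 [0.5763 0.1468 0.1096]
blue 102 [0.5775 0.0781 0.1087]
yel 102 [0.5774 0.0076 0.1104]
```

View pics/s11.png

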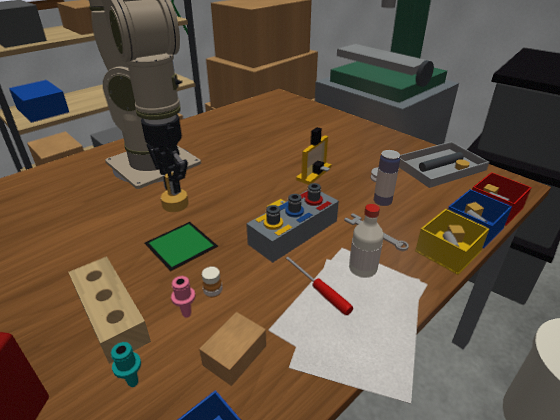

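Request:
{"fn": "step_arm", "kwargs": {
  "plan": [
    [1,[2.5,-0.05,0.2],[0,0,0]],
    [1,[2.5,0,0],[0,0,0]],
    [1,[2.5,0,0],[0,0,0]],
    [1,[2,0,0],[0,0,0]],
    [1,[0.8,0,0],[0,0,0]],
    [1,[0.3,0,0],[0,0,0]],
    [1,[0.1,0,0],[0,0,0]],
    [1,[0.1,0,0],[0,0,0]],
    [1,[0,0,0],[0,0,0]],
    [1,[0,0,0],[0,0,0]],
    [1,[0,0,0],[0,0,0]]
  ]
}}

```text
clock: 51.8
tool_pos: [0.418, -0.1498, 0.0524]
eef_rot: [0.5, 0.501, -0.499, 0.501]
force: [0.1, 0.2, -4.9]
gripper_width: 0.0218
```

Request:
{"fn": "step_arm", "kwargs": {
  "plan": [
    [1,[0.1,0,0],[0,0,0]],
    [1,[0.1,0,0],[0,0,0]],
    [1,[0,0,0],[0,0,0]],
    [1,[0,0,0],[0,0,0]]
  ]
}}

```text
clock: 52.13
tool_pos: [0.4174, -0.1498, 0.0497]
eef_rot: [0.499, 0.501, -0.499, 0.501]
force: [-0.5, -0.0, -5.1]
gripper_width: 0.0214
```

Request:
{"fn": "step_arm", "kwargs": {
  "plan": [
    [1,[0.1,0,0],[0,0,0]],
    [1,[0,0,0],[0,0,0]],
    [1,[0,0,0],[0,0,0]],
    [1,[0,0,0],[0,0,0]]
  ]
}}

```text
clock: 52.47
tool_pos: [0.4175, -0.1499, 0.049]
eef_rot: [0.499, 0.501, -0.499, 0.501]
force: [-3.8, 1.6, 6.0]
gripper_width: 0.0219
```

Request:
{"fn": "step_arm", "kwargs": {
  "plan": [
    [0,[0,0,0],[0,0,0]],
    [0,[0,0,0],[0,0,0]],
    [0,[0,0,0],[0,0,0]],
    [0,[0,0,0],[0,0,0]],
    [0,[0,0,0],[0,0,0]],
    [0,[0,0,0],[0,0,0]],
    [0,[-1,0,0],[0,0,0]],
    [0,[-2,0,0],[0,0,0]],
    [0,[-3,0,0],[0,0,0]],
    [0,[-3,0,0],[0,0,0]],
    [0,[-3,0,0],[0,0,0]],
    [0,[-3,0,0],[0,0,0]],
    [0,[-3,0,0],[0,0,0]],
    [0,[-3,0,0],[0,0,0]],
    [0,[-3,0,0],[0,0,0]],
    [0,[0,0,-2],[0,0,0]],
    [0,[0,0,-3],[0,0,0]],
    [0,[0,0,-3],[0,0,0]],
    [0,[0,0,-3],[0,0,0]],
    [0,[0,0,-3],[0,0,0]]
  ]
}}

```text
clock: 54.13
tool_pos: [0.4166, -0.009, 0.2897]
eef_rot: [0.5, 0.5, -0.499, 0.501]
force: [-0.3, -0.0, 0.6]
gripper_width: 0.0857
```

Run:
```python
from h import *
np.set_printoptions(suppress=True,precision=4)
st(); c=snap('top','t12')
P=cloud(c)
m=(P[...,2]>.13)&(P[...,2]<.16)&(abs(P[...,1]-.35)<.1)&(abs(P[...,0]-.41)<.1); q=P[m].astype(np.float32)
print('gripblock',len(q),q.mean(0),cv2.minAreaRect(q[:,:2]))
hsv=cv2.cvtColor(c['color'],cv2.COLOR_RGB2HSV); y=cv2.inRange(hsv,(20,150,80),(35,255,255))>0
m=y&(P[...,2]<.03)&(abs(P[...,1]-.35)<.12)&(abs(P[...,0]-.41)<.12); q=P[m].astype(np.float32); print('foot',len(q),cv2.minAreaRect(q[:,:2]))
m=(P[...,2]>.075)&(P[...,2]<.09)&(P[...,1]<-.08)&(P[...,1]>-.25)&(P[...,0]<.5); q=P[m]; print('top neck',len(q),q.mean(0))
s=snap('scene','s12')
a=cv2.resize(s['color'][100:280,140:380,::-1],None,fx=3.3,fy=3.3);cv2.imwrite('pics/s12c.png',a)
go(.41,.28,.26,0.2)
```

```text
t 54.13 pos [ 0.4166 -0.009   0.2897] F [-0.3 -0.   0.6] w 0.0857
axes x,y,z cols [[0.001, 1.0, 0.002], [0.0, 0.002, -1.0], [-1.0, 0.001, -0.0]]Traceback (most recent call last):
  File "<stdin>", line 6, in <module>
cv2.error: OpenCV(4.12.0) /io/opencv/modules/imgproc/src/convhull.cpp:143: error: (-215:Assertion failed) total >= 0 && (depth == CV_32F || depth == CV_32S) in function 'convexHull'
```

View pics/t12.png

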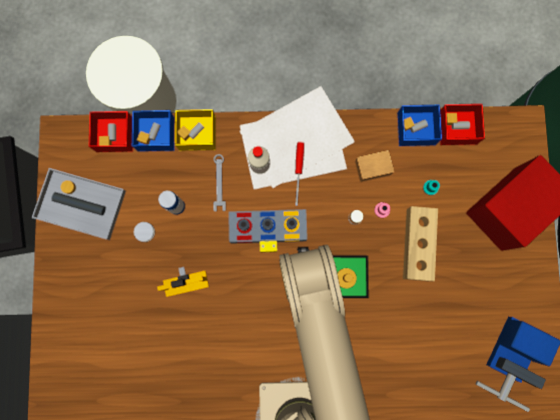

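```bash
cat > g.py <<'E'
from h import *
np.set_printoptions(suppress=True,precision=4)
def rect(q): return cv2.minAreaRect(np.ascontiguousarray(q[:,:2],dtype=np.float32))
c=bot.camera('top')
P=cloud(c)
m=(P[...,2]>.13)&(P[...,2]<.16)&(abs(P[...,1]-.33)<.1)&(abs(P[...,0]-.41)<.1); q=P[m]
print('gripblock',len(q),q.mean(0),rect(q))
hsv=cv2.cvtColor(c['color'],cv2.COLOR_RGB2HSV); y=cv2.inRange(hsv,(20,150,80),(35,255,255))>0
m=y&(P[...,2]<.03)&(abs(P[...,1]-.33)<.12)&(abs(P[...,0]-.41)<.12); q=P[m]; print('foot',len(q),rect(q))
m=(P[...,2]>.075)&(P[...,2]<.09)&(P[...,1]<-.08)&(P[...,1]>-.25)&(P[...,0]<.5); q=P[m]; print('top neck',len(q),q.mean(0) if len(q) else '')
E
python3 g.py
python3 - <<'E'
from h import *
s=snap('scene','s12')
a=cv2.resize(s['color'][100:280,140:380,::-1],None,fx=3.3,fy=3.3);cv2.imwrite('pics/s12c.png',a)
go(.41,.28,.26,0.2)
E
```

```text
gripblock 87 [0.4121 0.3284 0.1494] ((0.41221514344215393, 0.3299869894981384), (0.01795779913663864, 0.03454318642616272), 12.192359924316406)
foot 485 ((0.4087352156639099, 0.3426438570022583), (0.05147003382444382, 0.15691350400447845), 11.933908462524414)
top neck 54 [ 0.4189 -0.1528  0.0842]
theta 0.35 turn about x:  0.003  or  -6.281  then shift cm x 2.93 y -0.58 z -28.85 q [-0.68 -0.22  0.51  1.91  0.11  1.43 -0.19]
tilt [ 5.e-04 -6.e-04 -1.e+00]
```

View pics/s12c.png

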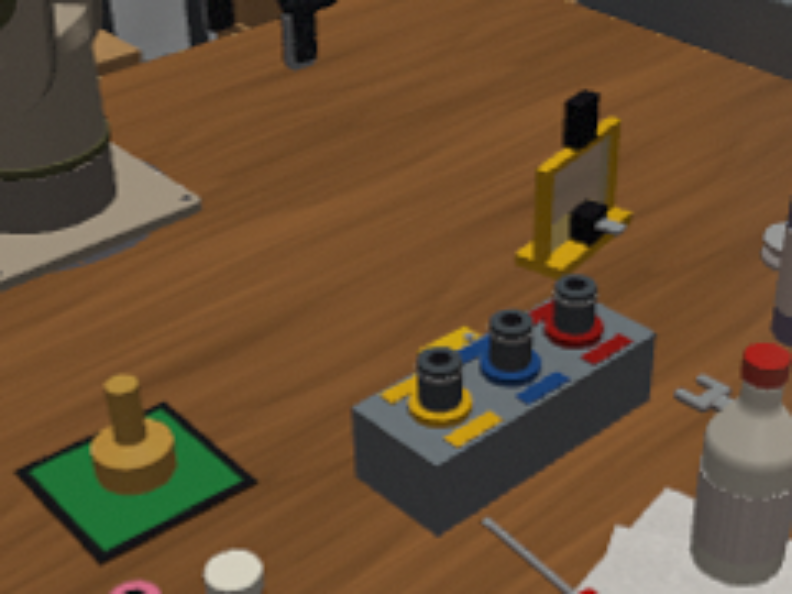

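Request:
{"fn": "step_arm", "kwargs": {
  "plan": [
    [0,[0,0,0],[-0.102,0,0]],
    [0,[0,0,0],[-0.102,0,0]],
    [0,[0,0.6,-3.15],[0,0,0]],
    [0,[0,0.6,-3.15],[0,0,0]],
    [0,[0,0.6,-3.15],[0,0,0]],
    [0,[0,0.6,-3.15],[0,0,0]],
    [0,[0,0.6,-3.15],[0,0,0]],
    [0,[0,0.6,-3.15],[0,0,0]],
    [0,[0,0.6,-3.15],[0,0,0]],
    [0,[0,0.6,-3.15],[0,0,0]],
    [0,[0,0.6,-3.15],[0,0,0]],
    [0,[0,0,0],[0,0,0]],
    [0,[0,0,0],[0,0,0]],
    [0,[0,0,0],[0,0,0]],
    [0,[0,0,0],[0,0,0]]
  ]
}}

```text
clock: 55.53
tool_pos: [0.4124, 0.277, 0.2893]
eef_rot: [0.447, 0.548, -0.446, 0.549]
force: [-0.4, -0.6, 0.5]
gripper_width: 0.0856
```

Run:
```python
from h import *
from g import rect
np.set_printoptions(suppress=True,precision=4)
st(); c=snap('wrist','w13'); P=cloud(c); np.savez('w13.npz',P=P,color=c['color'])
m=(P[...,2]>.142)&(P[...,2]<.158)&(abs(P[...,1]-.33)<.1)&(abs(P[...,0]-.41)<.1); q=P[m]
print('wrist gripblock',len(q),q.mean(0),rect(q)); print(np.argwhere(m).mean(0))
go(.4121,.33,.2,12.0)
```

```text
gripblock 0 [nan nan nan] ((0.0, 0.0), (0.0, 0.0), 0.0)
foot 124 ((0.4218239188194275, 0.28156450390815735), (0.050728898495435715, 0.031419992446899414), 12.835538864135742)
top neck 53 [ 0.4188 -0.1529  0.0844]
t 55.58 pos [0.4123 0.2772 0.2893] F [ 0.9 -0.3 -1.1] w 0.0856
axes x,y,z cols [[0.001, 0.979, 0.203], [0.0, 0.203, -0.979], [-1.0, 0.001, -0.0]]
wrist gripblock 835 [0.412  0.3349 0.1498] ((0.4124182164669037, 0.3345165252685547), (0.017844941467046738, 0.032868195325136185), 11.820785522460938)
[133.2922 292.1234]
theta 11.73 turn about x:  -0.005  or  6.279  then shift cm x 8.92 y 1.09 z -5.15 q [-0.93  0.01  0.25  1.73 -0.    1.4  -0.48]
tilt [ 0.0005  0.0004 -1.    ]g.py:7: RuntimeWarning: Mean of empty slice.
  print('gripblock',len(q),q.mean(0),rect(q))
  ret = um.true_divide(
```

View pics/w13.png

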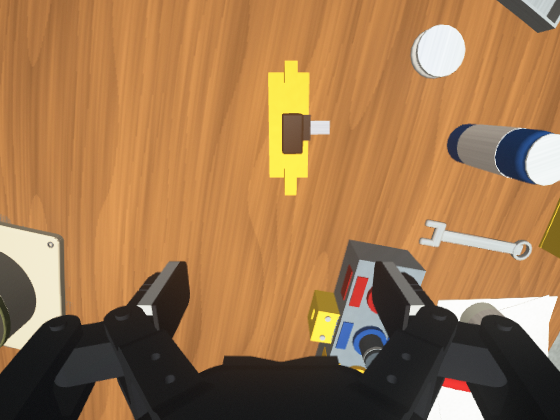

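Request:
{"fn": "step_arm", "kwargs": {
  "plan": [
    [0,[0,0.6,-2.8],[0,0,0]],
    [0,[0,0.6,-2.8],[0,0,0]],
    [0,[2.5,0,0],[0,0,0]],
    [0,[2.5,0,0],[0,0,0]],
    [0,[2.5,0,0],[0,0,0]],
    [0,[2.5,0,0],[0,0,0]],
    [0,[0,0,0],[0,0,0]],
    [0,[0,0,0],[0,0,0]],
    [0,[0,0,0],[0,0,0]],
    [0,[0,0,0],[0,0,0]]
  ]
}}

```text
clock: 56.47
tool_pos: [0.4127, 0.3365, 0.1909]
eef_rot: [0.447, 0.549, -0.445, 0.549]
force: [-0.5, 0.5, 0.4]
gripper_width: 0.0851
```

Run:
```python
from h import *
st(); c=snap('wrist','w14'); go(.4124,.334,.118,11.8)
```

```text
t 56.47 pos [0.4127 0.3365 0.1909] F [-0.5  0.5  0.4] w 0.0851
axes x,y,z cols [[0.002, 0.979, 0.205], [0.002, 0.205, -0.979], [-1.0, 0.002, -0.002]]
theta 11.85 turn about x:  0.001  or  -6.282  then shift cm x 7.27 y -0.07 z 0.24 q [-0.97  0.16  0.22  1.79 -0.04  1.2  -0.53]
tilt [ 0.002   0.0022 -1.    ]
```

View pics/w14.png

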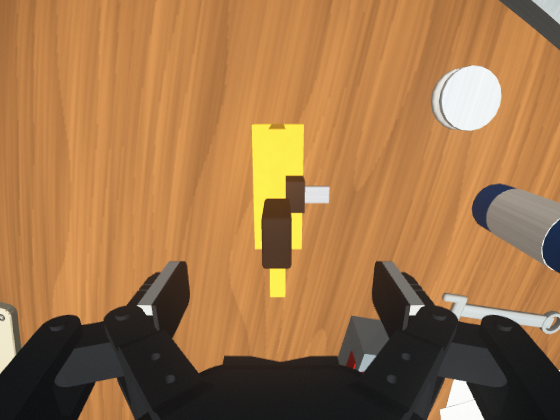

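Request:
{"fn": "step_arm", "kwargs": {
  "plan": [
    [0,[2,-0.05,0.25],[0,0,0]],
    [0,[2,0,0],[0,0,0]],
    [0,[2,0,0],[0,0,0]],
    [0,[1.2,0,0],[0,0,0]],
    [0,[0.1,0,0],[0,0,0]],
    [0,[0,0,0],[0,0,0]],
    [0,[0,0,0],[0,0,0]],
    [1,[0,0,0],[0,0,0]],
    [1,[0,0,0],[0,0,0]],
    [1,[0,0,0],[0,0,0]],
    [1,[0,0,0],[0,0,0]],
    [1,[0,0,0],[0,0,0]],
    [1,[0,0,0],[0,0,0]],
    [1,[0,0,0],[0,0,0]],
    [1,[0,0,0],[0,0,0]],
    [1,[0,0,0],[0,0,0]],
    [1,[0,0,0],[0,0,0]]
  ],
  "force": 60
}}

```text
clock: 57.93
tool_pos: [0.4118, 0.3336, 0.116]
eef_rot: [0.446, 0.549, -0.446, 0.549]
force: [-2.3, -1.1, 5.5]
gripper_width: 0.0172
```

Run:
```python
from h import *
st(); c=snap('wrist','w15'); go(.437,.0823,.14,0.5)
```

```text
t 57.93 pos [0.4118 0.3336 0.116 ] F [-2.3 -1.1  5.5] w 0.0172
axes x,y,z cols [[-0.0, 0.979, 0.206], [0.0, 0.206, -0.979], [-1.0, -0.0, -0.0]]
theta 11.86 turn about x:  0.198  or  -6.085  then shift cm x -2.40 y 2.30 z 25.15 q [-0.96  0.23  0.21  1.87 -0.06  1.05 -0.51]
tilt [-1.e-04  3.e-04 -1.e+00]
```

View pics/w15.png

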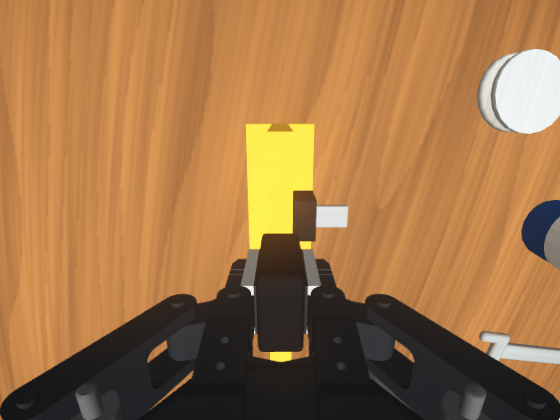

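Request:
{"fn": "step_arm", "kwargs": {
  "plan": [
    [1,[-0.7,0,0],[0,0,0]],
    [1,[-1.2,0,0],[0,0,0]],
    [1,[0,0,0],[0.066,0,0]],
    [1,[0,0,0],[0.066,0,0]],
    [1,[0,0,0],[0.066,0,0]],
    [1,[0,0.2,2],[0,0,0]],
    [1,[0,0.2,3],[0,0,0]],
    [1,[0,0.2,3],[0,0,0]],
    [1,[0,0.2,3],[0,0,0]],
    [1,[0,0.2,3],[0,0,0]],
    [1,[0,0.2,3],[0,0,0]],
    [1,[0,0.2,3],[0,0,0]],
    [1,[0,0.2,3],[0,0,0]],
    [1,[0,0.2,2],[0,0,0]],
    [1,[0,0,0],[0,0,0]],
    [1,[0,0,0],[0,0,0]],
    [1,[0,0,0],[0,0,0]],
    [1,[0,0,0],[0,0,0]]
  ]
}}

```text
clock: 59.48
tool_pos: [0.4321, 0.0846, 0.135]
eef_rot: [0.498, 0.503, -0.497, 0.503]
force: [-0.6, 0.1, -4.0]
gripper_width: 0.0174
```

Run:
```python
from h import *
st(); c=snap('wrist','w16'); go(.437,.0823,.116,0.5); snap('scene','s16')
```

```text
t 59.48 pos [0.4321 0.0846 0.135 ] F [-0.6  0.1 -4. ] w 0.0174
axes x,y,z cols [[0.0, 1.0, 0.01], [0.0, 0.01, -1.0], [-1.0, 0.0, -0.0]]
theta 0.61 turn about x:  0.002  or  -6.281  then shift cm x 1.89 y 0.49 z 0.23 q [-0.72 -0.    0.43  2.08 -0.    1.07 -0.28]
tilt [ 1.e-04  2.e-04 -1.e+00]
```

View pics/w16.png

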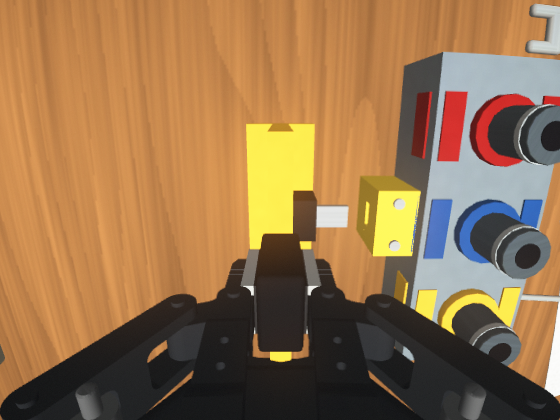

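View pics/s16.png

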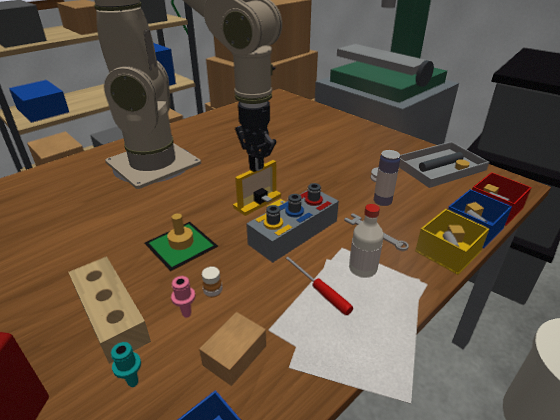

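```bash
cat > t.py <<'E'
from h import *
import sys
np.set_printoptions(suppress=True,precision=4)
s=bot.read_state(); lift=s['tool_pos'][2]-.116
c=bot.camera('wrist'); im=c['color']; hsv=cv2.cvtColor(im,cv2.COLOR_RGB2HSV); P=cloud(c)
cv2.imwrite('pics/tz.png',cv2.resize(im[150:290,240:440,::-1],None,fx=4,fy=4,interpolation=cv2.INTER_NEAREST))
M=R.from_quat(s['eef_rot']).as_matrix()
# tongue: low saturation bright
m=cv2.inRange(hsv,(0,0,140),(180,60,255)); r=np.zeros_like(m); r[190:245,310:352]=m[190:245,310:352]
n,l,st_,ce=cv2.connectedComponentsWithStats(r); i=1+np.argmax(st_[1:,4]); print('tongue px',st_[i],ce[i])
v,u=np.nonzero(l==i); q=onplane(c,np.c_[u,v],.032+lift); rc=cv2.minAreaRect(q[:,:2].astype(np.float32)); print('tongue rect',rc,'ymid',(q[:,1].min()+q[:,1].max())/2, 'xmax',q[:,0].max())
# per column centre line
for uu in range(320,347,5):
    vv=v[u==uu]
    if len(vv): a=onplane(c,[(uu,vv.min()-.5),(uu,vv.max()+.5)],.032+lift); print(uu,a.mean(0)[:2],'w',abs(a[0,1]-a[1,1]))
# housing top by depth and colour
y=cv2.inRange(hsv,(20,120,60),(36,255,255))>0
m=y&(P[...,2]>.050)&(P[...,0]>.495)&(P[...,0]<.54)&(abs(P[...,1]-.083)<.045)
vv,uu=np.nonzero(m); q=onplane(c,np.c_[uu,vv],.055); print('housing',len(q),cv2.minAreaRect(q[:,:2].astype(np.float32)))
for x in [.508,.512,.516,.52,.524,.528]:
    k=abs(q[:,0]-x)<.0015
    if k.sum(): print(x,q[k,1].min(),q[k,1].max(),(q[k,1].min()+q[k,1].max())/2)
# slot: dark pixels within front face
print('tool',s['tool_pos'],'theta',np.rad2deg(np.arctan2(M[1,1],M[0,1])))
E
python3 t.py
```

```text
tongue px [316 206  32  21 661] [331.4766 215.9924]
tongue rect ((0.4704956114292145, 0.08664817363023758), (0.022937316447496414, 0.015346313826739788), 0.658835768699646) ymid 0.0866643992320059 xmax 0.48199805712058685
320 [0.4621 0.0866] w 0.016072355132943056
325 [0.4657 0.0866] w 0.016076637179166728
330 [0.4694 0.0866] w 0.016081549920276605
335 [0.473  0.0867] w 0.01608709721888968
340 [0.4767 0.0867] w 0.016093283403483843
345 [0.4803 0.0868] w 0.016100113278891964
housing 2555 ((0.5162732005119324, 0.0831260234117508), (0.03227663040161133, 0.0508652999997139), 0.5538676381111145)
0.508 0.057799104893338255 0.10771303044498665 0.08275606766916245
0.512 0.05781125747598585 0.10777479236212478 0.08279302491905532
0.516 0.057821801790709906 0.10782697809805442 0.08282438994438215
0.52 0.057830718334437814 0.10860081965455257 0.08321576899449519
0.524 0.057839239776211 0.1079441600807044 0.0828916999284577
0.528 0.05784449884412937 0.10800950097018247 0.08292699990715592
tool [0.432  0.0845 0.1349] theta 0.6062527766370301
```

View pics/tz.png

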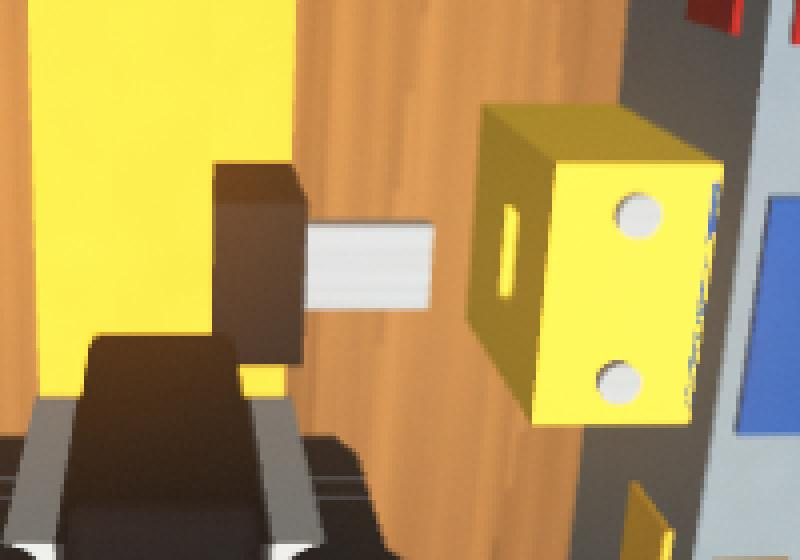

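Request:
{"fn": "step_arm", "kwargs": {
  "plan": [
    [1,[0,0,0.39],[0,0,0]],
    [1,[0.8,0,0],[0,0,0]],
    [1,[0.6,0,0],[0,0,0]],
    [1,[0.3,0,0],[0,0,0]],
    [1,[0.1,0,0],[0,0,0]],
    [1,[0,0,0],[0,0,0]],
    [1,[0,0,0],[0,0,0]],
    [1,[0,0,0],[0,0,0]]
  ]
}}

```text
clock: 60.3
tool_pos: [0.4322, 0.0798, 0.1168]
eef_rot: [0.498, 0.502, -0.498, 0.502]
force: [0.3, -0.1, -3.7]
gripper_width: 0.0173
```

```bash
python3 t.py; python3 -c "
from h import *
st()"
```

```text
tongue px [316 206  32  21 660] [331.5 216. ]
tongue rect ((0.47075989842414856, 0.0819350853562355), (0.02291654795408249, 0.015347536653280258), 0.5683901906013489) ymid 0.08195162293461632 xmax 0.4822473805093253
320 [0.4623 0.0819] w 0.016074426276140932
325 [0.466  0.0819] w 0.01607890451522019
330 [0.4696 0.0819] w 0.016084013857916232
335 [0.4733 0.082 ] w 0.016089758214864552
340 [0.4769 0.082 ] w 0.016096141963199723
345 [0.4806 0.082 ] w 0.01610316995712259
housing 2977 ((0.5162640810012817, 0.08292297273874283), (0.03247997909784317, 0.05057809501886368), 0.4687316119670868)
0.508 0.05780159278275168 0.10804347306618181 0.08292253292446675
0.512 0.057800153232754115 0.10809604902725481 0.08294810113000446
0.516 0.05779614884428359 0.10814954736272273 0.08297284810350317
0.52 0.05778961881323649 0.10820399354213019 0.08299680617768335
0.524 0.05778221344873431 0.10825941458743177 0.08302081401808303
0.528 0.058535966317574684 0.10831583917859622 0.08342590274808545
tool [0.4322 0.0798 0.1168] theta 0.5186356623212461
t 60.35 pos [0.4322 0.0798 0.1169] F [-0.5 -0.5 -3.6] w 0.0172
axes x,y,z cols [[0.0, 1.0, 0.009], [0.0, 0.009, -1.0], [-1.0, 0.0, -0.0]]
```

View pics/tz.png

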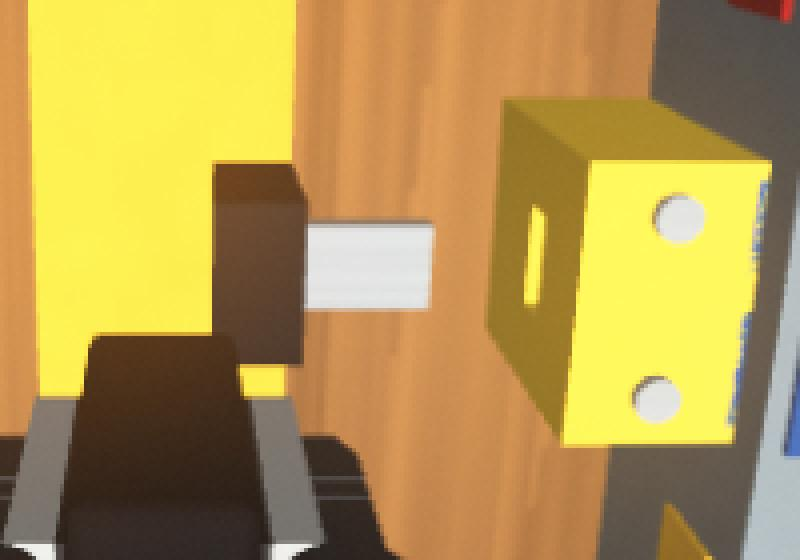

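Request:
{"fn": "step_arm", "kwargs": {
  "plan": [
    [1,[0,0,-0.09],[0,0,0]],
    [1,[0.05,0,0],[0,0,0]],
    [1,[0,0,0],[0,0,0]],
    [1,[0,0,0],[0,0,0]],
    [1,[0,0,0],[0,0,0]]
  ]
}}

```text
clock: 60.77
tool_pos: [0.4321, 0.0807, 0.1163]
eef_rot: [0.498, 0.502, -0.498, 0.502]
force: [-0.7, -0.0, -3.5]
gripper_width: 0.0173
```

```bash
python3 t.py
python3 - <<'E'
from h import *
st(); c=bot.camera('wrist'); im=c['color'].astype(int)
# slot: bright yellow pixels within darker front face
hsv=cv2.cvtColor(c['color'],cv2.COLOR_RGB2HSV); m=((hsv[...,2]>200)&(hsv[...,1]>120)); r=np.zeros(m.shape,np.uint8); r[190:240,366:382]=m[190:240,366:382]
n,l,s,ce=cv2.connectedComponentsWithStats(r)
for i in range(1,n):
    if s[i,4]>10: print(s[i],ce[i],onplane(c,ce[i],.03))
E
```

```text
tongue px [316 206  32  21 660] [331.5 216. ]
tongue rect ((0.47060683369636536, 0.08275256305932999), (0.022910410538315773, 0.015344582498073578), 0.5696365833282471) ymid 0.08276890627297798 xmax 0.4820913781287218
320 [0.4622 0.0827] w 0.016071686307602584
325 [0.4658 0.0827] w 0.016076094289074874
330 [0.4695 0.0827] w 0.016081133160217975
335 [0.4731 0.0828] w 0.016086806814357146
340 [0.4768 0.0828] w 0.016093119611044135
345 [0.4804 0.0828] w 0.016100076386598064
housing 3097 ((0.5162925124168396, 0.08278103172779083), (0.03240109607577324, 0.05130571126937866), 0.7232951521873474)
0.508 0.057370743256365514 0.10766869545735736 0.08251971935686143
0.512 0.05736734657209845 0.10837091886357521 0.08286913271783683
0.516 0.05736253707248265 0.10777159606037705 0.08256706656642984
0.52 0.05735435074439185 0.10848573564118993 0.0829200431927909
0.524 0.0573510285781027 0.10787793186056813 0.08261448021933541
0.528 0.05809865716056217 0.10793245145253152 0.08301555430654685
tool [0.4321 0.0807 0.1163] theta 0.5210068039642779
t 60.82 pos [0.4321 0.0806 0.1163] F [ 0.8 -0.3 -4.4] w 0.0174
axes x,y,z cols [[-0.0, 1.0, 0.009], [0.0, 0.009, -1.0], [-1.0, -0.0, -0.0]]
[371 203   6  25  93] [373.49462366 215.10752688] [[0.50203693 0.08302479 0.03      ]]
```

Request:
{"fn": "step_arm", "kwargs": {
  "plan": [
    [1,[0.03,0,0],[0,0,0]],
    [1,[0,0.4,0],[0,0,0]],
    [1,[0,0.5,0],[0,0,0]],
    [1,[0,0.5,0],[0,0,0]],
    [1,[0,0.2,0],[0,0,0]],
    [1,[0,0,0],[0,0,0]],
    [1,[0,0,0],[0,0,0]],
    [1,[0,0,0],[0,0,0]]
  ]
}}

```text
clock: 61.53
tool_pos: [0.4482, 0.0808, 0.116]
eef_rot: [0.498, 0.502, -0.498, 0.502]
force: [0.6, -0.1, -3.3]
gripper_width: 0.0171
```

```bash
python3 t.py; python3 -c "
from h import *
st()"
```

```text
tongue px [316 206  32  21 660] [331.547  216.0076]
tongue rect ((0.4866391718387604, 0.08284756541252136), (0.02303508296608925, 0.015346156433224678), 0.562717080116272) ymid 0.08286413200734155 xmax 0.4981932867577526
320 [0.4782 0.0828] w 0.016073280628162434
325 [0.4819 0.0828] w 0.01607772305739935
330 [0.4855 0.0828] w 0.016082796497390806
335 [0.4891 0.0829] w 0.016088504850071975
340 [0.4928 0.0829] w 0.01609485248375231
345 [0.4965 0.0829] w 0.016101844243669602
housing 3018 ((0.5291496515274048, 0.0519084706902504), (0.04604988172650337, 0.1258177012205124), 21.785781860351562)
0.508 0.05761594311493255 0.10829920560320835 0.08295757435907045
0.512 0.05762273684437931 0.10900195398000186 0.08331234541219058
0.516 0.057626543909640185 0.10837929390839082 0.08300291890901551
0.52 0.05762885978149758 0.10845326961926158 0.08304106470037959
0.524 0.057627652967640844 0.10848674268205631 0.08305719782484858
0.528 0.057624513904075664 0.10855482052075571 0.08308966721241569
tool [0.4482 0.0808 0.116 ] theta 0.5118203168349328
t 61.58 pos [0.4481 0.0808 0.116 ] F [-0.  -0.  -3.4] w 0.0176
axes x,y,z cols [[0.0, 1.0, 0.009], [0.0, 0.009, -1.0], [-1.0, 0.0, -0.0]]
```

View pics/tz.png

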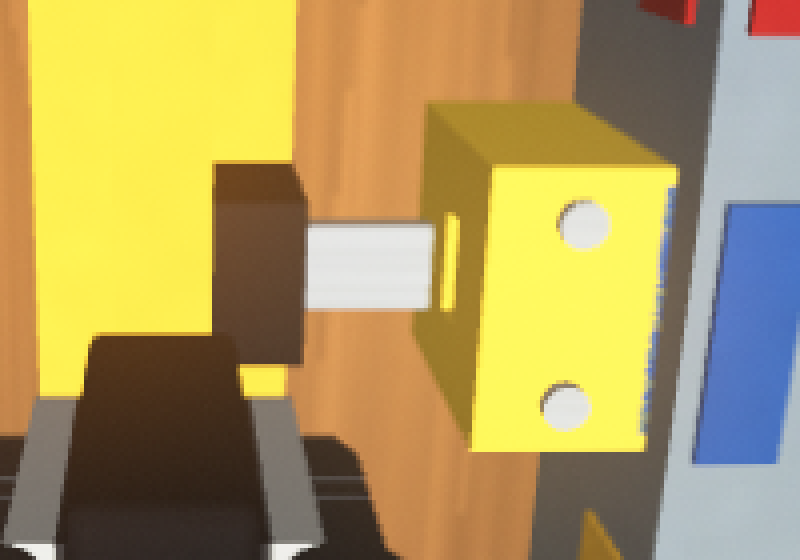

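Request:
{"fn": "step_arm", "kwargs": {
  "plan": [
    [1,[0,0.3,0.02],[0,0,0]],
    [1,[0,0.3,0],[0,0,0]],
    [1,[0,0.3,0],[0,0,0]],
    [1,[0,0,0],[0,0,0]],
    [1,[0,0,0],[0,0,0]]
  ]
}}

```text
clock: 62.0
tool_pos: [0.4572, 0.0807, 0.116]
eef_rot: [0.498, 0.502, -0.498, 0.502]
force: [-0.8, -0.5, -0.9]
gripper_width: 0.0174
```

Request:
{"fn": "step_arm", "kwargs": {
  "plan": [
    [1,[0.05,0.3,0],[0,0,0]],
    [1,[0,0.3,0],[0,0,0]],
    [1,[0,0,0],[0,0,0]],
    [1,[0,0,0],[0,0,0]]
  ]
}}

```text
clock: 62.33
tool_pos: [0.4627, 0.0808, 0.1161]
eef_rot: [0.498, 0.503, -0.498, 0.502]
force: [-6.8, -0.8, 11.2]
gripper_width: 0.0174
```

Request:
{"fn": "step_arm", "kwargs": {
  "plan": [
    [1,[-0.06,0.2,0],[0,0,0]],
    [1,[0,0.3,0],[0,0,0]],
    [1,[0,0.3,0],[0,0,0]],
    [1,[0,0,0],[0,0,0]],
    [1,[0,0,0],[0,0,0]],
    [1,[0,0,0],[0,0,0]]
  ]
}}

```text
clock: 62.83
tool_pos: [0.4714, 0.0807, 0.116]
eef_rot: [0.498, 0.502, -0.498, 0.502]
force: [0.2, 0.1, -2.9]
gripper_width: 0.0171
```

Request:
{"fn": "step_arm", "kwargs": {
  "plan": [
    [1,[0,0.2,0],[0,0,0]],
    [1,[0,0.2,0],[0,0,0]],
    [1,[0,0,0],[0,0,0]],
    [1,[0,0,0],[0,0,0]]
  ]
}}

```text
clock: 63.17
tool_pos: [0.4752, 0.0808, 0.116]
eef_rot: [0.498, 0.502, -0.498, 0.502]
force: [-1.0, -0.2, -1.0]
gripper_width: 0.0174
```

Request:
{"fn": "step_arm", "kwargs": {
  "plan": [
    [1,[0,0.1,0],[0,0,0]],
    [1,[0,0.1,0],[0,0,0]],
    [1,[0,0,0],[0,0,0]],
    [1,[0,0,0],[0,0,0]]
  ]
}}

```text
clock: 63.5
tool_pos: [0.4767, 0.0808, 0.1161]
eef_rot: [0.497, 0.503, -0.498, 0.502]
force: [-6.3, -0.8, 3.0]
gripper_width: 0.0172
```

Run:
```python
from h import *
st(); c=snap('wrist'); cv2.imwrite('pics/tz2.png',cv2.resize(c['color'][150:290,240:440,::-1],None,fx=4,fy=4,interpolation=cv2.INTER_NEAREST))
```

```text
t 63.5 pos [0.4767 0.0808 0.1161] F [-6.3 -0.8  3. ] w 0.0172
axes x,y,z cols [[-0.001, 1.0, 0.009], [0.0, 0.009, -1.0], [-1.0, -0.001, -0.0]]
```

View pics/tz2.png

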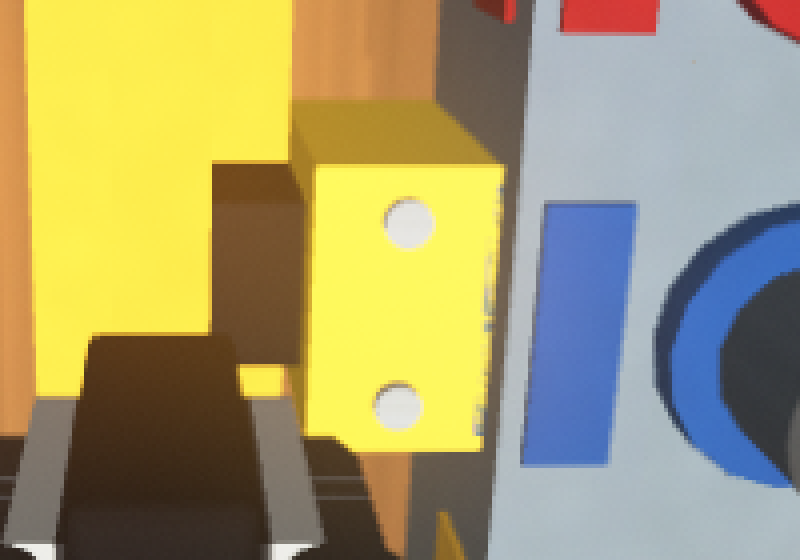

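Request:
{"fn": "step_arm", "kwargs": {
  "plan": [
    [1,[0.02,0.1,0],[0,0,0]],
    [1,[0,0.1,0],[0,0,0]],
    [1,[0,0,0],[0,0,0]],
    [1,[0,0,0],[0,0,0]],
    [1,[0,0,0],[0,0,0]]
  ]
}}

```text
clock: 63.97
tool_pos: [0.4773, 0.0809, 0.1162]
eef_rot: [0.497, 0.503, -0.499, 0.501]
force: [-15.7, -1.2, 16.8]
gripper_width: 0.0174
```

Request:
{"fn": "step_arm", "kwargs": {
  "plan": [
    [1,[-0.05,-0.1,0],[0,0,0]],
    [1,[0,0,0],[0,0,0]],
    [1,[0,0,0],[0,0,0]],
    [0,[0,0,0],[0,0,0]],
    [0,[0,0,0],[0,0,0]],
    [0,[0,0,0],[0,0,0]],
    [0,[0,0,0],[0,0,0]],
    [0,[0,0,0],[0,0,0]],
    [0,[0,0,0],[0,0,0]],
    [0,[0,0,0],[0,0,0]],
    [0,[-0.7,0,0],[0,0,0]],
    [0,[-1.5,0,0],[0,0,0]],
    [0,[-2,0,0],[0,0,0]],
    [0,[-3,0,0],[0,0,0]],
    [0,[-3,0,0],[0,0,0]],
    [0,[0,0,0],[0,0,0]],
    [0,[0,0,0],[0,0,0]],
    [0,[0,0,0],[0,0,0]]
  ]
}}

```text
clock: 65.47
tool_pos: [0.478, 0.0808, 0.2183]
eef_rot: [0.498, 0.502, -0.498, 0.502]
force: [-0.4, -0.5, 0.5]
gripper_width: 0.0852
```

Run:
```python
from h import *
st(); c=snap('wrist','w20'); s=snap('scene','s20'); cv2.imwrite('pics/s20c.png',cv2.resize(s['color'][100:280,140:380,::-1],None,fx=3.3,fy=3.3))
```

```text
t 65.47 pos [0.478  0.0808 0.2183] F [-0.4 -0.5  0.5] w 0.0852
axes x,y,z cols [[-0.0, 1.0, 0.009], [0.0, 0.009, -1.0], [-1.0, -0.0, -0.0]]
```

View pics/w20.png

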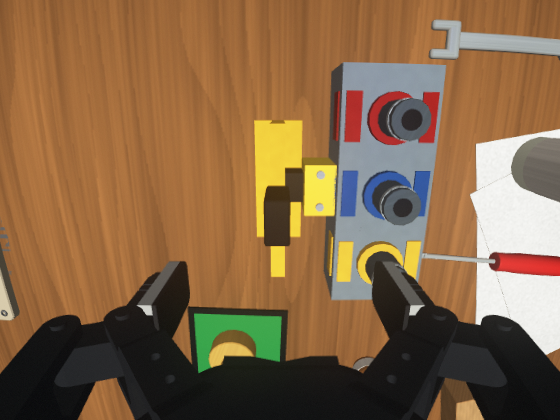

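View pics/s20c.png

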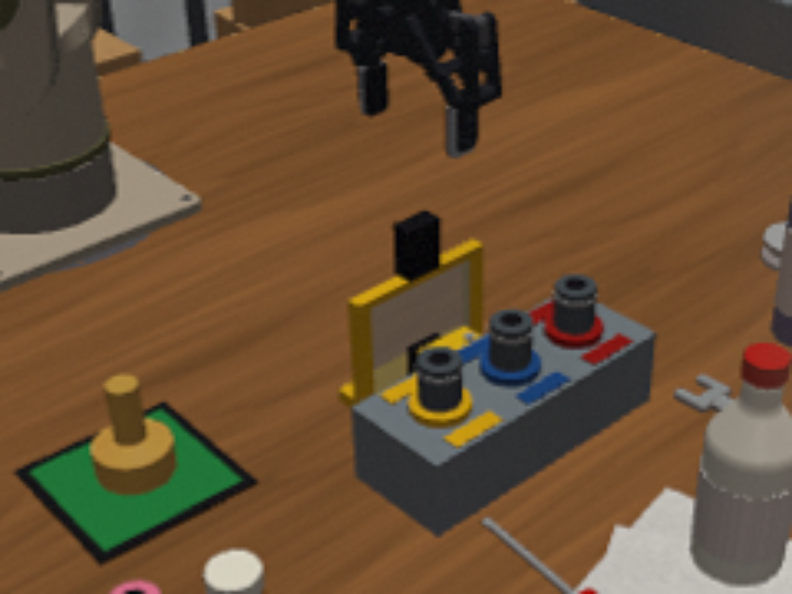

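Run:
```python
from h import *
from g import rect
np.set_printoptions(suppress=True,precision=4)
c=bot.camera('wrist'); P=cloud(c); hsv=cv2.cvtColor(c['color'],cv2.COLOR_RGB2HSV)
y=(cv2.inRange(hsv,(20,120,60),(36,255,255))>0)
m=(P[...,2]>.143)&(P[...,2]<.157)&(abs(P[...,1]-.08)<.06)&(abs(P[...,0]-.48)<.05); v,u=np.nonzero(m); q=onplane(c,np.c_[u,v],.15); print('grip',len(q),rect(q))
m=y&(P[...,2]>.003)&(P[...,2]<.02)&(P[...,1]>.02)&(P[...,0]<.53)
m[:, :240]=0; v,u=np.nonzero(m); q=onplane(c,np.c_[u,v],.012)
for yy in np.arange(.085,.15,.01):
    k=abs(q[:,1]-yy)<.0015
    if k.sum(): print('foot y',yy,q[k,0].min(),q[k,0].max())
m=y&(P[...,2]>.05)&(P[...,2]<.06)&(P[...,0]>.49)&(P[...,0]<.54)&(abs(P[...,1]-.083)<.03); v,u=np.nonzero(m); q=onplane(c,np.c_[u,v],.055)
for yy in np.arange(.065,.105,.01):
    k=abs(q[:,1]-yy)<.0015
    if k.sum(): print('housing y',yy,q[k,0].min(),q[k,0].max())
cv2.imwrite('pics/w21.png',cv2.resize(c['color'][100:300,220:360,::-1],None,fx=4,fy=3))
```

```text
gripblock 0 [nan nan nan] ((0.0, 0.0), (0.0, 0.0), 0.0)
foot 0 ((0.0, 0.0), (0.0, 0.0), 0.0)
top neck 53 [ 0.4187 -0.1526  0.0834]
grip 1267 ((0.4765280783176422, 0.08402495831251144), (0.01734866015613079, 0.03442927077412605), 1.0761096477508545)
foot y 0.085 0.4518583912325766 0.46713423671919707
foot y 0.095 0.45197167117652404 0.48979880926507235
foot y 0.105 0.45208001027625916 0.5099847294544421
foot y 0.11499999999999999 0.4521947507458994 0.5011957051663792
foot y 0.12499999999999999 0.45123497556542574 0.5009042815452064
foot y 0.13499999999999998 0.4513472988054913 0.5006487958344196
foot y 0.14499999999999996 0.45145381802438034 0.500372223418049
housing y 0.065 0.502782240862729 0.5313300414985105
housing y 0.075 0.5024567889001944 0.5317078198659607
housing y 0.08499999999999999 0.5021408793995236 0.5320866380404958
housing y 0.09499999999999999 0.5018039353908808 0.5315084682416267g.py:7: RuntimeWarning: Mean of empty slice.
  print('gripblock',len(q),q.mean(0),rect(q))
  ret = um.true_divide(
```

View pics/w21.png

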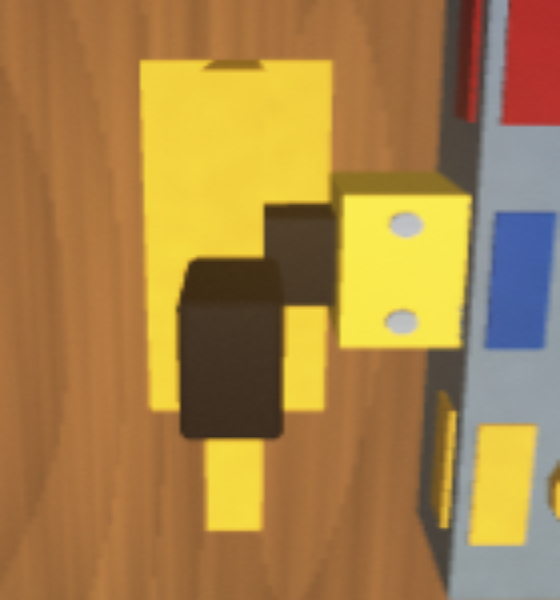

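Request:
{"fn": "step_arm", "kwargs": {
  "plan": [
    [0,[-3,0,0],[0,0,0]],
    [0,[-3,0,0],[0,0,0]],
    [0,[0,0,-3],[0,0,0]],
    [0,[0,0,-3],[0,0,0]],
    [0,[0,0,-3],[0,0,0]],
    [0,[0,0,-3],[0,0,0]],
    [0,[0,0,-3],[0,0,0]],
    [0,[0,0,-3],[0,0,0]],
    [0,[0,0,-3],[0,0,0]],
    [0,[0,0,-3],[0,0,0]],
    [0,[0,0,-3],[0,0,0]],
    [0,[0,0,0],[0,0,0]],
    [0,[0,0,0],[0,0,0]],
    [0,[0,0,0],[0,0,0]],
    [0,[0,0,0],[0,0,0]]
  ]
}}

```text
clock: 66.92
tool_pos: [0.4762, 0.3495, 0.2782]
eef_rot: [0.498, 0.502, -0.498, 0.502]
force: [0.1, 0.1, -0.3]
gripper_width: 0.0853
```

Run:
```python
from h import *
np.set_printoptions(suppress=True,precision=4)
st(); c=snap('top','t22'); P=cloud(c)
for nm,yy in [('red',.147),('blue',.078),('yel',.008)]:
    m=(P[...,2]>.1)&(P[...,2]<.125)&(abs(P[...,1]-yy)<.025)&(abs(P[...,0]-.577)<.025); q=P[m]; print(nm,len(q),np.round(q.mean(0),4))
m=(P[...,2]>.075)&(P[...,2]<.09)&(P[...,1]<-.08)&(P[...,1]>-.25)&(P[...,0]<.5); print('neck',P[m].mean(0))
m=(P[...,2]>.135)&(P[...,2]<.16)&(abs(P[...,1]-.08)<.05)&(abs(P[...,0]-.48)<.05); print('grip',m.sum(),P[m].mean(0))
s=snap('scene','s22')
```

```text
t 66.92 pos [0.4762 0.3495 0.2782] F [ 0.1  0.1 -0.3] w 0.0853
axes x,y,z cols [[-0.0, 1.0, 0.007], [-0.001, 0.007, -1.0], [-1.0, -0.0, 0.001]]
red 100 [0.5764 0.147  0.1095]
blue 102 [0.5777 0.0777 0.1104]
yel 101 [0.5777 0.0076 0.1098]
neck [ 0.4186 -0.1528  0.0835]
grip 78 [0.4767 0.0775 0.1506]
```

View pics/s22.png

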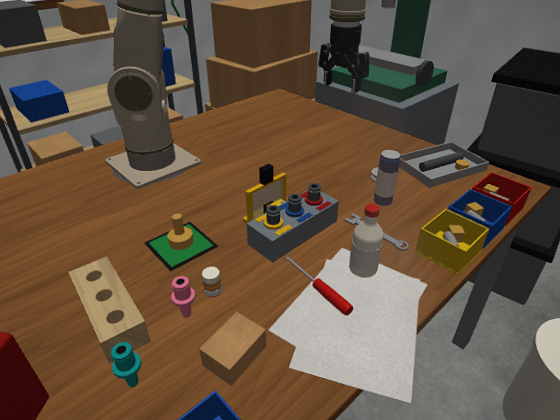

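View pics/t22.png

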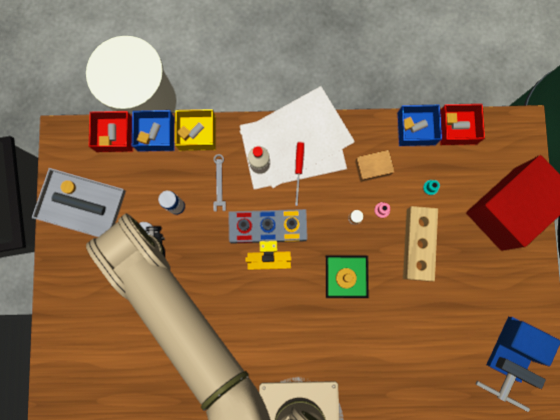

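All three holders are home, the guard is against the switch, the drift is on its mat, and the other things are where they were. Handing in.

```bash
python3 -c "
from station import bot
print(bot.close_job())"
```

```text
the job is handed in; nothing more can be done
None
```

The job is done and handed in at about 67 s of the 210 s allowed.

- **Holders:** All three were present. Each went into the socket of its own colour, then was pressed down with the brass drift until it stopped (37–46 N read at the wrist). In the last top view the nose tops measured 0.1095–0.1104 m. Home is 0.109 m, and that camera also read the bench about 1 mm high.
- **Drift:** It stands upright on the mat where it was picked up, within 1 mm by the top camera.
- **Guard:** It was knocked about 3 cm aside during the tapping, so I measured it again before picking it up. The tongue went straight into the slot with almost no sideways force. The foot edge and the housing front measured flush (both x ≈ 0.501 m). The guard's angle matches the dock's to within about 0.5°, and it stands on the bench.
- **Other things:** The spray can, jar, spanner, screwdriver, carton, pulley, oil bottle and the pink and turquoise look-alikes showed no movement in the last scene and top pictures. I judged these by eye, and the arm was in front of one of them (the pulley) in the last top view.

**Camera disagreement:** The top camera read y 4–6 mm lower than the wrist camera at the dock and guard, with the scene camera in between. I trusted the wrist view because it agreed with how the holders seated, and I aligned the tongue and slot within a single wrist picture.

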